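# Lot photo of deburred parts on the locked turntable

### The job

The deburred parts lying on the rubber mat need their lot photo: lay every one of them on the turntable, clear of its rim, and lock the turntable by turning its knob clockwise until it bites and then about an eighth of a turn more. With all of them on it and the lock tight, press the shutter release to its halfway stop, keep it there a good second while the camera focuses, then press it fully down and let it come up. Finally lay all the parts in the steel tray, side by side and not on top of one another, leaving the turntable locked and the tools and other things on the bench where they are.

Things in the scene. Friction and masses are not known exactly. Their poses are not given: they have to be found in the camera images.
- part1_mid (a point): glossy white moulded vacuum nozzle lying flat, 100 mm long: a round socket 35 mm across runs from its -x end over 70 mm and flares at the +x end into a flat mouth 48 mm wide (y) and 26 mm high; 60 g. The point is on the socket's axis at mid length, 17.5 mm above what it lies on (34 mm wide there: grip it across y). x along its length. Absent in some starts
- part2_mid (a point): smoke-grey moulded door pull handle standing on its two feet, 100 mm long: a bar 18 mm wide (y) and 14 mm thick bridges two feet 18 x 22 mm in plan at its ends; 32 mm high in all, 18 mm free under the bar, feet 64 mm apart inside; 60 g. The point is in the middle of the bar, 24 mm above what it stands on (grip the bar across y). x along its length. Absent in some starts
- part3_mid (a point): glossy white moulded vacuum nozzle lying flat, 100 mm long: a round socket 35 mm across runs from its -x end over 70 mm and flares at the +x end into a flat mouth 48 mm wide (y) and 26 mm high; 60 g. The point is on the socket's axis at mid length, 17.5 mm above what it lies on (34 mm wide there: grip it across y). x along its length. Absent in some starts
- part4_mid (a point): smoke-grey moulded door pull handle standing on its two feet, 100 mm long: a bar 18 mm wide (y) and 14 mm thick bridges two feet 18 x 22 mm in plan at its ends; 32 mm high in all, 18 mm free under the bar, feet 64 mm apart inside; 60 g. The point is in the middle of the bar, 24 mm above what it stands on (grip the bar across y). x along its length. Absent in some starts
- plate_centre (a point): centre of the turntable's steel disc, on its top face: 250 mm across, top 36 mm above the bench, turning freely on a ball bearing until locked. The brake stands beside its rim, on the robot's side, 156 mm from this point to the knob's axis; its shoe reaches 14 mm in over the disc's rim and stands 9 mm above it. A camera on a stand, 205 mm high, is fixed about 0.25 m behind the disc's centre
- lock_grip (a point): middle of the wing of the turntable's lock knob, on its upright axis: a black wing 48 mm long (x), 13 mm thick (y: grip across it) and 28 mm high whose top lies 96 mm and whose underside lies 68 mm above the bench (this point: 84 mm); below it a 12 mm stem, then the brake's housing, top 56 mm above the bench, 36 x 44 mm
- lock (a joint): turn of the lock knob in rad, growing clockwise seen from above; stops at 0 and 3.6. It turns lightly (0.04 N m) until the screw meets the brake shoe at 1.70, from where the resistance jumps to about 0.3 N m; let go, it springs back up to 0.1 and stays. An eighth of a turn past the bite is 2.49
- shutter_top (a point): centre of the top of the shutter release's round push cap, 28 mm across, 47 mm above the bench at rest, 14 mm above its fixed collar; the black release box under it is 76 x 52 x 30 mm (collar to 33 mm) and fixed
- shutter (a joint): how far the cap is pressed down, in m: 0 at rest, springs back. First stage light: 1 to 2 N down to the halfway stop at 0.004; there it holds until about 7 N; then the second stage, down to its bottom at 0.009 with about 10 N
- tray: empty open steel tray for finished parts, fixed, 280 (x) x 240 (y) x 30 mm high outside, walls and floor 4 mm; origin at the centre of its underside
- mat: grey rubber work mat on the bench, 300 (x) x 290 (y) mm, 2 mm thick, fixed, where the deburred parts lie; origin at the centre of its underside
- countersink: bystander: hand countersink: wooden grip and steel cone cutter, 133 mm long, 27 mm thick; origin at the centre of its underside
- stick: bystander: pink silicon carbide polishing stick, 100 x 13 x 13 mm, between the mat and the turntable; origin at the centre of its underside
- caliper: bystander: steel vernier caliper, 160 mm long, lying flat, 8 mm thick; origin at the centre of its underside
- scraper: bystander: hand deburring scraper, 140 mm long, 14 mm thick; origin at the centre of its underside
- filecup: bystander: steel cup with needle files, 68 mm across, cup 85 mm and files 130 mm high; origin at the centre of its underside
- cleaner: bystander: clear bottle with a black cap, 54 mm across, 130 mm high; origin at the centre of its underside
- cork: bystander: cork sanding block, 95 x 50 x 30 mm; origin at the centre of its underside
There are look-alikes about, which are no part of the job. Leave any yellow look-alike of the part that bears part1_mid alone.

How it is judged:
By the outcome, as a careful person would: the job done as asked, in the order asked, and still so for the second after the job is handed in, with the robot touching nothing.
Of part1, part2, part3, part4 only 3 to 4 are there at a start; the rules pass over those that are not, and their reading is None.
At some moment in a run one of part1, part3 may be knocked a few centimetres aside while the robot is not near it.
Once in a run the grip may slacken for a moment while it holds something.
It also fails if it takes over 210 s, if anything falls off the work surface, if the arm or the gripper's body presses on something with over 40 N, if the wrist force passes 120 N, or if a joint passes its speed limit or range.

### The arm

A 6-joint arm with a two-finger parallel gripper is mounted at the origin on the work surface. World frame = base frame: x ahead of the robot, y to its left, z up, the work surface at z = 0. Lengths are in m, angles in rad, forces in N, time in s.
With the tool pointing down it reaches from about 0.3 to 0.85 m from the base axis. Payload 4.2 kg.
Tool frame: the origin (TCP) lies at the very end of the fingers, on their centre line; the grasp point (between the pads) lies 19 mm behind it (robot.pinch_z is the distance from the TCP to the grasp point, in m); z points along the fingers, y is the line along which they close (so a half turn about z gives the same grasp; the last joint's range is limited). The gripper opens to 91 mm and grips with 3 to 60 N. Pads are 32 mm wide; open, the fingers measure 118 mm over their backs; the gripper's body (76 mm by 178 mm) begins 60 mm behind the grasp point.
Start: joints at [-1.234, 0.32, 1.565, -0, 1.257, -0.02], TCP at [0.201, -0.539, 0.214] pointing down, gripper open.
Joint ranges: [-3.11, 3.11], [-0.84, 2.01], [0.21, 2.61], [-1.34, 4.49], [0.05, 2.63], [-2.56, 2.56]. Speed limits (rad/s): [2.57, 2.57, 3.14, 3.14, 3.14, 3.14].

### API

Orientations are given as a rotation vector (axis times angle).
In Python, from bench import robot gives the robot as it stands.
- The arm moves only by the tool jog_arm, never from a script. Its argument "moves" is a list of rows, each a list of 6 numbers: the shift along the world's x, y, z in cm, then the turn, a rotation vector about the world's x, y, z in rad. In form: [[dx, dy, dz, wx, wy, wz], ...]. A call has 1 to 5 rows; each row shifts and turns the commanded pose from where the row before left it; what a row does not reach is not made up. A row lasts 1/12 s, in which the tool goes at most 41.7 mm and 7.16 degrees, less where a joint would pass 70% of its speed; a pose out of reach is approached as far as the arm can. A call with a gripper value outside its range is refused whole. "hand" is the opening, from 0 (shut) to 1 (fully open), set as the call begins (left out, the last holds). The fingers move at their own pace and stop on an object; "grip_force" is the grip in N (left out, the last holds). Time passes only in rows, so rows that do not move let the fingers close. It gives the time, the measured TCP pose, the force, the opening and the grip force at its end, in the units of the state.
- robot.state(): the state, without advancing time (a new reading comes with each control period).
- robot.capture(name): name is "side" or "top"; returns a dict with "img" (480x640x3 uint8, red, green, blue), "intrinsics" (3x3 intrinsics, pixels), "world_to_cam" (4x4, takes a point from world to camera coordinates). Camera axes: x right, y up, looking along -z (the intrinsics and any distortion apply to the point x, -y, -z); pixel columns grow to the right and rows downward; lengths in m; the calibration is good to about 2 mm. A picture is of the moment at which its call begins. There is no depth.
- robot.sign_off(): hands the job in; it is judged then, once.
The state is a dict: "time_s": time; "joint_positions": joint angles; "qvel": joint speeds; "effort": joint torques, N m; "tool_pos": TCP position; "tool_rot": TCP orientation; "force": force on the tool from outside, world axes, zero at the start; "wrist_torque": the same for the moment, N m; "grip_width": finger opening in m; "gripper_force": force on a finger pad.
Only numpy, scipy, OpenCV 4.12 (cv2) and the standard library are available. Lean on these libraries where they do the work, as an engineer would, in place of code of your own. Each camera call takes 0.05 s, during which the arm holds its last target. There are 200 camera calls.

## Working session

There is one attempt and no reset: what is moved stays moved. The work goes in short steps, Python scripts to look and compute and a tool call to move; the robot and the scene stay as the last step left them, time stands still between calls to the robot, and variables do not carry over. Pictures are saved under pics/ and viewed, at most 14 in all, crops included, and the job is handed in when it is done.

Besides the shell and the picture viewer there is one more tool, called as name(argument=value, ...), one argument or row to a line, values as JSON. jog_arm: Moves the arm, as the interface text tells. Its arguments: {"type":"object","properties":{"moves":{"type":"array","items":{"type":"array","items":{"type":"number"}}},"hand":{"type":"number"},"grip_force":{"type":"number"}},"required":["moves"]}

```bash
ls; mkdir -p pics
cat > h.py <<'E'
import numpy as np, cv2
from bench import robot
def cap(n,f=None):
    c=robot.capture(n)
    if f: cv2.imwrite('pics/'+f,c['img'][:,:,::-1])
    return c
def ray(c,u,v,z):
    "pixel -> world point at height z"
    K=np.array(c['intrinsics']);T=np.array(c['world_to_cam'])
    d=np.linalg.inv(K)@[u,v,1]; d=np.array([d[0],-d[1],-d[2]])
    R=T[:3,:3];o=-R.T@T[:3,3];d=R.T@d
    return o+d*(z-o[2])/d[2]
def proj(c,p):
    T=np.array(c['world_to_cam']);q=T[:3,:3]@p+T[:3,3];k=np.array(c['intrinsics'])@[q[0],-q[1],-q[2]]
    return k[:2]/k[2]
E
python3 - <<'E'
from h import *
t=cap('top','t0.png');s=cap('side','s0.png')
print(t['intrinsics'],t['world_to_cam'],s['intrinsics'],s['world_to_cam'],[k for k in t])
print(robot.state())
E
```

```text
pics
[[500.88786699   0.         319.50259325]
 [  0.         500.88786699 229.08935604]
 [  0.           0.           1.        ]] [[ 0.02029422 -0.99934035  0.03011653 -0.0096853 ]
 [ 0.98863835  0.02454599  0.14829599 -0.49500471]
 [-0.14893741  0.02676481  0.98848434 -1.26119778]
 [ 0.          0.          0.          1.        ]] [[512.60134889   0.         306.87940008]
 [  0.         512.60134889 238.34823604]
 [  0.           0.           1.        ]] [[-0.99978187  0.00605516 -0.01998852  0.48126733]
 [-0.01965507 -0.59642713  0.80242654 -0.03608792]
 [-0.00706287  0.80264439  0.59641605 -1.21951103]
 [ 0.          0.          0.          1.        ]] ['img', 'intrinsics', 'world_to_cam']
{'time_s': 0.1, 'joint_positions': array([-1.23399505e+00,  3.20247768e-01,  1.56553295e+00,  1.70399118e-05,
        1.25740672e+00, -1.99761390e-02]), 'qvel': array([ 6.79052320e-04, -2.20551157e-03, -2.49282598e-03,  8.86899392e-05,
        1.89758186e-03,  7.92027213e-04]), 'effort': array([ 1.88589111e-03, -4.13328552e+01, -2.32507753e+01,  7.30143045e-02,
        4.22574312e-02, -5.47227808e-05]), 'tool_pos': array([ 0.20069457, -0.53836518,  0.21320234]), 'tool_rot': array([-3.09018747e+00, -5.57168985e-01,  3.69854155e-04]), 'force': array([ 1.04373387, -0.60977519,  0.5227171 ]), 'wrist_torque': array([ 0.03700188,  0.00682135, -0.02442372]), 'gripper_force': 0.0, 'grip_width': 0.09142753697487965}
```

View pics/t0.png

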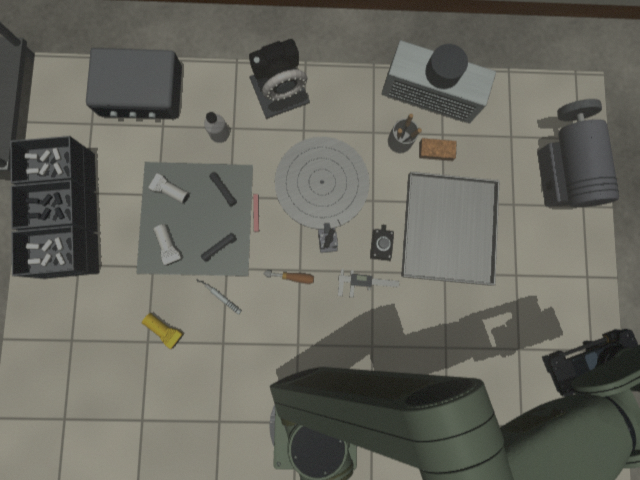

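View pics/s0.png

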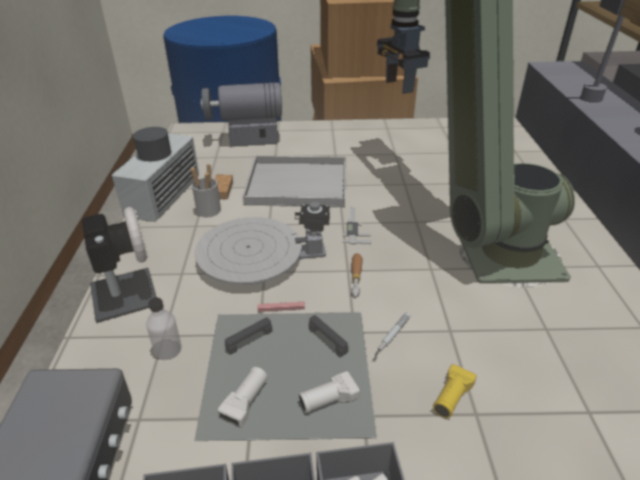

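The top picture shows four candidates on the mat: whites at (168,188) and (166,244), greys at (222,189) and (218,247). The look-alikes are the yellow nozzle at (162,330) and the small pieces in the bins at (45,160–250). The turntable is at (322,182), the lock at (328,235), the shutter at (382,243) and the tray at (450,228). I choose the four on the mat and check them in a close crop.

Run:
```python
from h import *
t=cap('top');im=t['img'][:,:,::-1]
a=cv2.resize(im[155:280,135:260],None,fx=4,fy=4,interpolation=cv2.INTER_CUBIC)
b=cv2.resize(im[215:265,300:400],None,fx=3,fy=3,interpolation=cv2.INTER_CUBIC)
o=np.zeros((500,800,3),np.uint8);o[:,:500]=a;o[:150,500:]=b
cv2.imwrite('pics/c0.png',o)
for n,(u,v),z in [('plate',(322,182),.036),('lock',(328,229),.09),('shut',(382,243),.047),('tray',(451,228),.03)]: print(n,ray(t,u,v,z).round(4))
g=im[155:280,135:260].astype(int)
lum=g.sum(2)/3
for nm,m in [('w',lum>135),('g',lum<70)]:
    m=m.astype(np.uint8)
    n,l,st,ce=cv2.connectedComponentsWithStats(m)
    for i in range(1,n):
        if st[i,4]>60:
            r=cv2.minAreaRect(np.argwhere(l==i)[:,::-1].astype(np.float32)); 
            bx=cv2.boxPoints(r)+[135,155]
            print(nm,st[i],ce[i]+[135,155],[ray(t,*p,.02)[:2].round(3) for p in bx])
```

```text
plate [ 0.6207 -0.0026  0.036 ]
lock [ 0.4879 -0.0182  0.09  ]
shut [ 0.4614 -0.1597  0.047 ]
tray [ 0.5076 -0.3443  0.03  ]
w [  0   0  24  38 399] [141.2481203  169.35338346] [array([0.684, 0.495]), array([0.686, 0.435]), array([0.586, 0.428]), array([0.584, 0.488])]
w [ 14  19  36  27 342] [165.39473684 187.13450292] [array([0.598, 0.454]), array([0.637, 0.438]), array([0.597, 0.352]), array([0.558, 0.369])]
w [ 0 42  7 16 72] [137.40277778 202.66666667] [array([0.571, 0.487]), array([0.571, 0.471]), array([0.531, 0.468]), array([0.531, 0.484])]
w [ 19  71  26  38 370] [165.17837838 246.17837838] [array([0.482, 0.448]), array([0.502, 0.411]), array([0.415, 0.362]), array([0.395, 0.399])]
w [114  76  11  36 264] [254.68939394 250.96969697] [array([0.488, 0.185]), array([0.489, 0.159]), array([0.397, 0.156]), array([0.397, 0.181])]
w [ 93 116  32   9 146] [247.5        276.52054795] [array([0.383, 0.235]), array([0.384, 0.155]), array([0.364, 0.154]), array([0.362, 0.234])]
g [ 74  17  28  35 299] [222.72575251 188.75250836] [array([0.635, 0.3  ]), array([0.649, 0.282]), array([0.565, 0.22 ]), array([0.551, 0.237])]
g [31 70 17 33 67] [173.3880597  241.32835821] [array([0.494, 0.408]), array([0.499, 0.4  ]), array([0.418, 0.352]), array([0.413, 0.36 ])]
g [ 66  78  36  29 309] [218.01941748 246.7184466 ] [array([0.422, 0.31 ]), array([0.486, 0.23 ]), array([0.467, 0.216]), array([0.404, 0.295])]
```

View pics/c0.png

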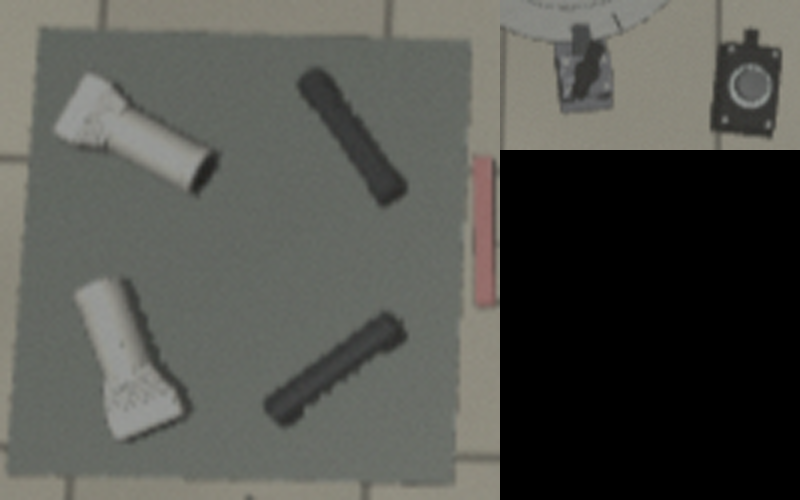

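The crop shows W1 with its mouth at (90,110) and socket end at (205,172), and W2 with its socket end at (102,290) and mouth at (150,405). G1 runs from (318,82) to (390,190) and G2 from (280,408) to (390,328). The lock wing runs from (578,97) to (600,42).

Run:
```python
from h import *
t=cap('top');s=cap('side','s1.png')
f=lambda x,y:(135+x/4,155+y/4)
def two(n,a,b,z,za=None):
    p=ray(t,*a,z)[:2];q=ray(t,*b,za or z)[:2];d=q-p
    yaw=np.degrees(np.arctan2(d[1],d[0]));print(n,'mid',((p+q)/2).round(4),'len',np.linalg.norm(d).round(3),'yaw',yaw.round(1),'grip axis',(yaw+90)%180)
two('W1',f(205,172),f(74,104),.0195);two('W2',f(102,286),f(150,423),.0195)
two('G1',f(317,82),f(392,192),.03);two('G2',f(279,410),f(392,325),.03)
two('lock',(300+79/3,215+96/3),(300+100/3,215+40/3),.09)
two('shut',(300+237/3,215+86/3),(300+263/3,215+86/3),.047)
for n,p in [('W1',(.5765+.02,.4,.02))]: print(proj(s,p))
for p in [(409,174),(497,181),(403,277),(492,283)]: print('tray',ray(t,*p,.03).round(3))
print('plate side',ray(s,248,246.5,.036), 'shutter side?')
im=s['img'][:,:,::-1]
a=cv2.resize(im[190:290,190:390],None,fx=4,fy=4,interpolation=cv2.INTER_CUBIC);cv2.imwrite('pics/c1.png',a)
```

```text
W1 mid [0.5934 0.3975] len 0.099 yaw 63.8 grip axis 153.8454455303565
W2 mid [0.45  0.397] len 0.096 yaw -157.5 grip axis 112.49071731231754
G1 mid [0.5957 0.255 ] len 0.089 yaw -144.1 grip axis 125.93249953341271
G2 mid [0.4435 0.2595] len 0.09 yaw -50.8 grip axis 39.18330524460716
lock mid [ 0.4663 -0.0232] len 0.05 yaw -19.4 grip axis 70.62207955170769
shut mid [ 0.4598 -0.1631] len 0.022 yaw -88.6 grip axis 1.371127276540534
[241.80403849 393.92017014]
tray [ 0.65  -0.234  0.03 ]
tray [ 0.638 -0.471  0.03 ]
tray [ 0.376 -0.217  0.03 ]
tray [ 0.366 -0.449  0.03 ]
plate side [ 6.18830575e-01 -3.97417627e-04  3.60000000e-02] shutter side?
```

View pics/c1.png

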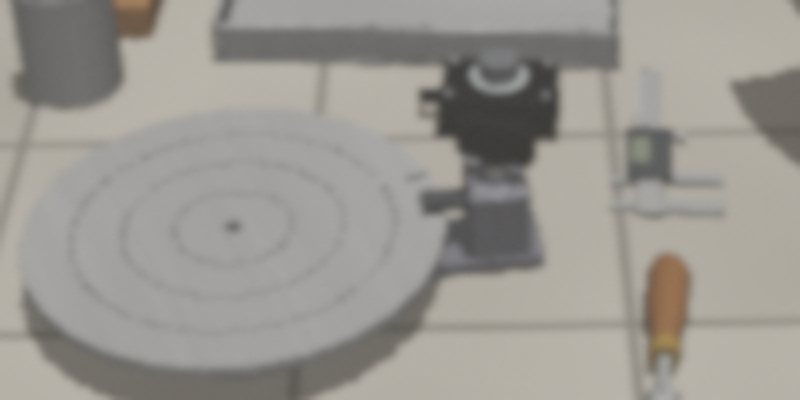

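The side crop shows the disc's centre at crop (232,226), the lock beside its rim and the shutter behind the lock. Now I approach the W2 nozzle.

jog_arm(
  moves=[
    [2.5, 3.2, 0, 0, 0, 0],
    [2.5, 3.2, 0, 0, 0, 0],
    [2.5, 3.2, 0, 0, 0, 0],
    [2.5, 3.2, 0, 0, 0, 0],
    [2.5, 3.2, 0, 0, 0, 0],
  ],
  hand=1,
  grip_force=20,
)

```text
time_s: 0.67
tool_pos: [0.3265, -0.3772, 0.2139]
tool_rot: [3.092, 0.556, 0.0]
force: [0.7, -0.0, 0.2]
grip_width: 0.0918
gripper_force: 0.0
```

jog_arm(
  moves=[
    [2.5, 3.2, 0, 0, 0, 0],
    [2.5, 3.2, 0, 0, 0, 0],
    [2.5, 3.2, 0, 0, 0, 0],
    [2.5, 3.2, 0, 0, 0, 0],
    [2.43, 3.2, 0, 0, 0, 0.037],
  ],
)

```text
time_s: 1.08
tool_pos: [0.4511, -0.217, 0.2141]
tool_rot: [3.08, 0.615, 0.001]
force: [0.4, -0.4, 1.1]
grip_width: 0.0913
gripper_force: 0.0
```

jog_arm(
  moves=[
    [0, 4, 0, 0, 0, 0],
    [0, 4, 0, 0, 0, 0],
    [0, 4, 0, 0, 0, 0],
    [0, 4, 0, 0, 0, 0],
    [0, 4, 0, 0, 0, 0],
  ],
)

```text
time_s: 1.5
tool_pos: [0.4497, -0.0169, 0.214]
tool_rot: [3.081, 0.614, 0.0]
force: [1.2, -0.0, -0.0]
grip_width: 0.0911
gripper_force: 0.0
```

jog_arm(
  moves=[
    [0, 4, 0, 0, 0, 0],
    [0, 4, 0, 0, 0, 0],
    [0, 4, 0, 0, 0, 0],
    [0, 4, 0, 0, 0, 0],
    [0, 4, 0, 0, 0, 0],
  ],
)

```text
time_s: 1.92
tool_pos: [0.4496, 0.1832, 0.2141]
tool_rot: [3.081, 0.615, 0.001]
force: [1.0, -0.6, -0.3]
grip_width: 0.0909
gripper_force: 0.0
```

jog_arm(
  moves=[
    [0, 4, 0, 0, 0, 0],
    [0, 4, 0, 0, 0, 0],
    [0, 4, 0, 0, 0, 0],
    [0, 4, 0, 0, 0, 0],
    [0, 4, 0, 0, 0, 0],
  ],
)

```text
time_s: 2.33
tool_pos: [0.4496, 0.3832, 0.2139]
tool_rot: [3.08, 0.615, -0.0]
force: [0.9, 0.1, 0.2]
grip_width: 0.0913
gripper_force: 0.0
```

jog_arm(
  moves=[
    [0, 1.4, -3, 0, 0, 0],
    [0, 0, -4, 0, 0, 0],
    [0, 0, -4, 0, 0, 0],
    [0, 0, -3, 0, 0, 0],
    [0, 0, 0, 0, 0, 0],
  ],
)

```text
time_s: 2.75
tool_pos: [0.4461, 0.3921, 0.0673]
tool_rot: [3.074, 0.614, -0.019]
force: [-1.0, -0.9, -0.5]
grip_width: 0.0914
gripper_force: 0.0
```

Run:
```python
from h import *
s=cap('side');t=cap('top')
o=np.hstack([cv2.resize(x,(400,400),interpolation=cv2.INTER_CUBIC) for x in (s['img'][300:450,190:390,::-1],t['img'][150:290,130:270,::-1])])
cv2.imwrite('pics/v1.png',o)
```

```text
(no output)
```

View pics/v1.png

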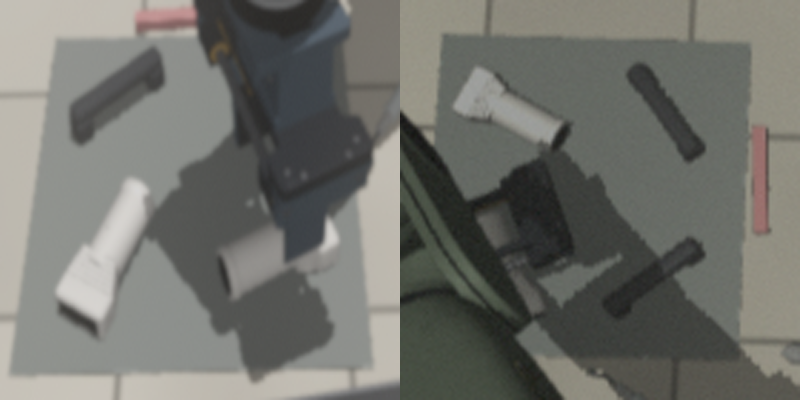

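W2 sits between the fingers in both views. I'll descend slowly with a small correction and close.

jog_arm(
  moves=[
    [0.4, 0.5, -2, 0, 0, 0],
    [0, 0, -2, 0, 0, 0],
    [0, 0, -1.5, 0, 0, 0],
    [0, 0, -0.7, 0, 0, 0],
    [0, 0, 0, 0, 0, 0],
  ],
)

```text
time_s: 3.27
tool_pos: [0.4548, 0.4006, 0.0129]
tool_rot: [-3.08, -0.614, -0.002]
force: [-0.3, -0.1, -0.1]
grip_width: 0.0915
gripper_force: 0.0
```

jog_arm(
  moves=[
    [0, 0, 0, 0, 0, 0],
    [0, 0, 0, 0, 0, 0],
    [0, 0, 0, 0, 0, 0],
    [0, 0, 0, 0, 0, 0],
    [0, 0, 0, 0, 0, 0],
  ],
  hand=0,
)

```text
time_s: 3.68
tool_pos: [0.4544, 0.4005, 0.0127]
tool_rot: [-3.08, -0.614, -0.002]
force: [-0.7, 0.6, 0.3]
grip_width: 0.0607
gripper_force: 0.0
```

jog_arm(
  moves=[
    [0, 0, 0, 0, 0, 0],
    [0, 0, 0, 0, 0, 0],
    [0, 0, 0, 0, 0, 0],
    [0, 0, 0, 0, 0, 0],
    [0, 0, 0, 0, 0, 0],
  ],
)

```text
time_s: 4.1
tool_pos: [0.4542, 0.4003, 0.012]
tool_rot: [3.081, 0.615, 0.0]
force: [0.2, 0.3, 0.0]
grip_width: 0.0337
gripper_force: 20.0
```

Gripped, but about 7 mm high. I'll regrip lower.

jog_arm(
  moves=[
    [-0.3, -0.3, 0, 0, 0, 0],
    [0, 0, 0, 0, 0, 0],
    [0, 0, -0.4, 0, 0, 0],
    [0, 0, -0.3, 0, 0, 0],
    [0, 0, 0, 0, 0, 0],
  ],
  hand=0.55,
)

```text
time_s: 4.52
tool_pos: [0.4507, 0.3968, 0.0041]
tool_rot: [3.08, 0.614, -0.002]
force: [0.3, -0.2, -0.6]
grip_width: 0.0502
gripper_force: 0.0
```

jog_arm(
  moves=[
    [0, 0, 0, 0, 0, 0],
    [0, 0, 0, 0, 0, 0],
    [0, 0, 0, 0, 0, 0],
    [0, 0, 0, 0, 0, 0],
    [0, 0, 0, 0, 0, 0],
  ],
  hand=0,
  grip_force=30,
)

```text
time_s: 4.93
tool_pos: [0.4512, 0.3972, 0.005]
tool_rot: [3.081, 0.615, 0.0]
force: [-0.7, -0.4, -1.1]
grip_width: 0.0337
gripper_force: 30.0
```

jog_arm(
  moves=[
    [0, 0, 0, 0, 0, 0],
    [0, 0, 0.2, 0, 0, 0],
    [0, 0, 1, 0, 0, 0],
    [0, 0, 2, 0, 0, 0],
    [0, 0, 2, 0, 0, 0],
  ],
)

```text
time_s: 5.35
tool_pos: [0.4507, 0.3968, 0.0576]
tool_rot: [3.08, 0.614, -0.002]
force: [0.4, -0.1, -0.5]
grip_width: 0.0337
gripper_force: 30.0
```

jog_arm(
  moves=[
    [0, 0, 4, 0, 0, 0],
    [0, 0, 3, 0, 0, 0],
    [1.7, -3.2, 0, 0, 0, -0.04],
    [1.7, -3.2, 0, 0, 0, -0.04],
    [1.7, -3.2, 0, 0, 0, -0.04],
  ],
)

```text
time_s: 5.77
tool_pos: [0.5027, 0.3007, 0.1289]
tool_rot: [-3.111, -0.429, -0.004]
force: [0.2, 0.6, -0.8]
grip_width: 0.034
gripper_force: 30.0
```

jog_arm(
  moves=[
    [1.7, -3.2, 0, 0, 0, -0.04],
    [1.7, -3.2, 0, 0, 0, -0.04],
    [1.7, -3.2, 0, 0, 0, -0.04],
    [1.7, -3.2, 0, 0, 0, -0.04],
    [1.7, -3.2, 0, 0, 0, -0.04],
  ],
)

```text
time_s: 6.18
tool_pos: [0.5878, 0.1396, 0.128]
tool_rot: [-3.139, -0.113, -0.002]
force: [0.4, 1.3, -0.2]
grip_width: 0.0339
gripper_force: 30.0
```

jog_arm(
  moves=[
    [1.7, -3.2, 0, 0, 0, -0.04],
    [1.7, -3.2, 0, 0, 0, -0.04],
    [0, -0.4, -2, 0, 0, 0.005],
    [0, 0, -1, 0, 0, 0],
    [0, 0, 0, 0, 0, 0],
  ],
)

```text
time_s: 6.6
tool_pos: [0.6189, 0.0729, 0.0947]
tool_rot: [3.141, -0.004, -0.01]
force: [-0.7, -0.5, -1.8]
grip_width: 0.0338
gripper_force: 30.0
```

jog_arm(
  moves=[
    [0, 0, -2, 0, 0, 0],
    [0, 0, -2, 0, 0, 0],
    [0, 0, -1, 0, 0, 0],
    [0, 0, -0.4, 0, 0, 0],
    [0, 0, 0, 0, 0, 0],
  ],
)

```text
time_s: 7.02
tool_pos: [0.6204, 0.0741, 0.0426]
tool_rot: [3.141, 0.0, -0.003]
force: [-0.6, 1.1, -0.8]
grip_width: 0.0339
gripper_force: 30.0
```

jog_arm(
  moves=[
    [0, 0, 0, 0, 0, 0],
    [0, 0, 0, 0, 0, 0],
  ],
)

```text
time_s: 7.18
tool_pos: [0.622, 0.0736, 0.0443]
tool_rot: [-3.141, 0.001, -0.004]
force: [0.7, -0.1, -0.8]
grip_width: 0.0335
gripper_force: 30.0
```

jog_arm(
  moves=[
    [0, 0, -0.25, 0, 0, 0],
    [0, 0, -0.25, 0, 0, 0],
    [0, 0, 0, 0, 0, 0],
  ],
)

```text
time_s: 7.43
tool_pos: [0.6219, 0.0733, 0.0389]
tool_rot: [-3.141, 0.002, -0.003]
force: [-0.3, 1.4, 2.9]
grip_width: 0.0336
gripper_force: 30.0
```

jog_arm(
  moves=[
    [0, 0, 0, 0, 0, 0],
    [0, 0, 0, 0, 0, 0],
    [0, 0, 0, 0, 0, 0],
    [0, 0, 1, 0, 0, 0],
    [0, 0, 2, 0, 0, 0],
  ],
  hand=0.52,
)

```text
time_s: 7.85
tool_pos: [0.6191, 0.0729, 0.0662]
tool_rot: [3.141, -0.002, -0.009]
force: [0.0, 0.2, 0.4]
grip_width: 0.0474
gripper_force: 0.0
```

jog_arm(
  moves=[
    [0, 0, 3, 0, 0, 0],
    [0, 0, 3, 0, 0, 0],
    [-0.5, 3, 0, 0, 0, 0.1],
    [-0.5, 3, 0, 0, 0, 0.1],
    [-0.5, 3, 0, 0, 0, 0.1],
  ],
  hand=0.6,
)

```text
time_s: 8.27
tool_pos: [0.6064, 0.1638, 0.1296]
tool_rot: [-3.106, -0.473, -0.003]
force: [0.4, -0.3, -0.4]
grip_width: 0.0548
gripper_force: 0.0
```

Run:
```python
from h import *
s=cap('side');t=cap('top')
o=np.hstack([cv2.resize(x,(400,300),interpolation=cv2.INTER_CUBIC) for x in (s['img'][200:440,180:400,::-1],t['img'][120:300,130:400,::-1])])
cv2.imwrite('pics/v2.png',o)
```

```text
(no output)
```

View pics/v2.png

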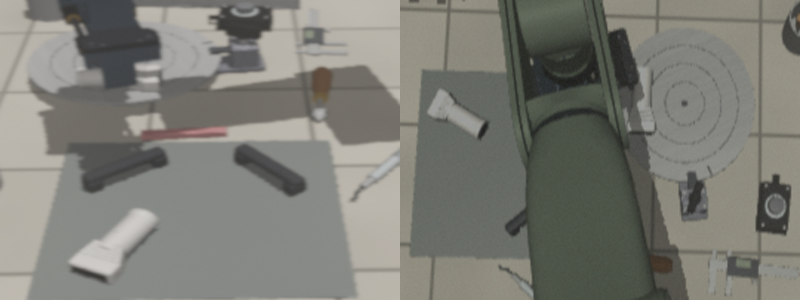

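W2 lies on the disc at its slot, and the other three parts are unmoved. Next is G1.

jog_arm(
  moves=[
    [-0.35, 3, 0, 0, 0, 0.11],
    [-0.35, 3, 0, 0, 0, 0.11],
    [-0.35, 3.1, 0, 0, 0, 0.104],
    [0, 0, -3, 0, 0, 0],
    [0, 0, -3, 0, 0, 0],
  ],
)

```text
time_s: 8.78
tool_pos: [0.5973, 0.2561, 0.0698]
tool_rot: [-2.99, -0.965, -0.01]
force: [-0.1, -0.0, -0.5]
grip_width: 0.0548
gripper_force: 0.0
```

jog_arm(
  moves=[
    [0, 0, -3, 0, 0, 0],
    [0, 0, -2, 0, 0, 0],
    [0, 0, -0.8, 0, 0, 0],
    [0, 0, 0, 0, 0, 0],
    [0, 0, 0, 0, 0, 0],
  ],
)

```text
time_s: 9.2
tool_pos: [0.5965, 0.254, 0.0108]
tool_rot: [2.991, 0.961, 0.002]
force: [1.0, 0.9, 0.2]
grip_width: 0.0543
gripper_force: 0.0
```

jog_arm(
  moves=[
    [0, 0, -0.3, 0, 0, 0],
    [0, 0, 0, 0, 0, 0],
    [0, 0, 0, 0, 0, 0],
    [0, 0, 0, 0, 0, 0],
    [0, 0, 0, 0, 0, 0],
  ],
  hand=0,
)

```text
time_s: 9.62
tool_pos: [0.5959, 0.2544, 0.0077]
tool_rot: [-2.99, -0.962, -0.002]
force: [-0.1, 0.1, 0.3]
grip_width: 0.0243
gripper_force: 0.2
```

jog_arm(
  moves=[
    [0, 0, 0, 0, 0, 0],
    [0, 0, 0, 0, 0, 0],
    [0, 0, 1, 0, 0, 0],
    [0, 0, 3, 0, 0, 0],
    [0, 0, 4, 0, 0, 0],
  ],
)

```text
time_s: 10.03
tool_pos: [0.5932, 0.2532, 0.0849]
tool_rot: [2.99, 0.962, -0.013]
force: [0.3, 0.2, -0.3]
grip_width: 0.0178
gripper_force: 30.0
```

jog_arm(
  moves=[
    [0, 0, 3, 0, 0, -0.07],
    [0, 0, 0, 0, 0, -0.11],
    [0.4, -3.9, 0, 0, 0, -0.11],
    [0.4, -3.9, 0, 0, 0, -0.11],
    [0.4, -3.9, 0, 0, 0, -0.11],
  ],
)

```text
time_s: 10.45
tool_pos: [0.6075, 0.1364, 0.1178]
tool_rot: [3.137, 0.172, 0.001]
force: [0.4, 0.3, 0.1]
grip_width: 0.0176
gripper_force: 30.0
```

jog_arm(
  moves=[
    [0.4, -3.9, 0, 0, 0, -0.11],
    [0.4, -3.9, 0, 0, 0, 0],
    [0.4, -3.8, 0, 0, 0, 0],
    [0, 0, 0, 0, 0, 0],
    [0, 0, 0, 0, 0, 0],
  ],
)

```text
time_s: 10.87
tool_pos: [0.6197, 0.0192, 0.1175]
tool_rot: [-3.142, 0.002, -0.001]
force: [0.1, -0.8, -0.2]
grip_width: 0.018
gripper_force: 30.0
```

jog_arm(
  moves=[
    [0, 0, -2.5, 0, 0, 0],
    [0, 0, -2.5, 0, 0, 0],
    [0, 0, -1.5, 0, 0, 0],
    [0, 0, -0.7, 0, 0, 0],
    [0, 0, 0, 0, 0, 0],
  ],
)

```text
time_s: 11.28
tool_pos: [0.6184, 0.0225, 0.0435]
tool_rot: [-3.141, -0.007, 0.006]
force: [0.4, 0.1, 0.7]
grip_width: 0.0177
gripper_force: 30.0
```

jog_arm(
  moves=[
    [0, 0, 0, 0, 0, 0],
    [0, 0, -0.3, 0, 0, 0],
    [0, 0, 0, 0, 0, 0],
  ],
)

```text
time_s: 11.53
tool_pos: [0.6203, 0.0215, 0.0429]
tool_rot: [-3.142, -0.005, -0.003]
force: [-0.1, -0.4, -0.6]
grip_width: 0.0178
gripper_force: 30.0
```

jog_arm(
  moves=[
    [0, 0, -0.15, 0, 0, 0],
    [0, 0, 0, 0, 0, 0],
  ],
)

```text
time_s: 11.7
tool_pos: [0.6204, 0.0214, 0.0414]
tool_rot: [-3.141, -0.004, -0.003]
force: [0.2, 1.6, 1.5]
grip_width: 0.0178
gripper_force: 30.0
```

jog_arm(
  moves=[
    [0, 0, 0, 0, 0, 0],
    [0, 0, 0, 0, 0, 0],
    [0, 0, 0, 0, 0, 0],
    [0, 0, 1.5, 0, 0, 0],
    [0, 0, 3, 0, 0, 0],
  ],
  hand=0.32,
)

```text
time_s: 12.12
tool_pos: [0.6166, 0.0211, 0.0822]
tool_rot: [3.141, 0.004, -0.014]
force: [-0.1, 0.2, -0.3]
grip_width: 0.029
gripper_force: 0.0
```

jog_arm(
  moves=[
    [0, 0, 4, 0, 0, 0],
    [-0.3, 3.8, 0, 0, 0, 0.11],
    [-0.3, 3.8, 0, 0, 0, 0.11],
    [-0.3, 3.8, 0, 0, 0, 0.11],
    [-0.3, 3.8, 0, 0, 0, 0.11],
  ],
  hand=0.7,
)

```text
time_s: 12.53
tool_pos: [0.6074, 0.1744, 0.1258]
tool_rot: [3.063, 0.697, 0.001]
force: [0.1, -0.6, 0.6]
grip_width: 0.0596
gripper_force: 0.0
```

jog_arm(
  moves=[
    [-0.3, 3.8, 0, 0, 0, 0.11],
    [-0.3, 3.8, 0, 0, 0, 0.11],
    [-0.3, 3.8, 0, 0, 0, 0.11],
    [-0.3, 3.8, 0, 0, 0, 0.11],
    [0, 0, 0, 0, 0, 0.11],
  ],
)

```text
time_s: 12.95
tool_pos: [0.5945, 0.3323, 0.1251]
tool_rot: [-2.752, -1.509, -0.004]
force: [-0.7, -0.2, 0.0]
grip_width: 0.0637
gripper_force: 0.0
```

Run:
```python
from h import *
s=cap('side');t=cap('top')
o=np.hstack([cv2.resize(x,(400,300),interpolation=cv2.INTER_CUBIC) for x in (s['img'][200:440,180:400,::-1],t['img'][120:300,130:400,::-1])])
cv2.imwrite('pics/v3.png',o)
```

```text
(no output)
```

View pics/v3.png

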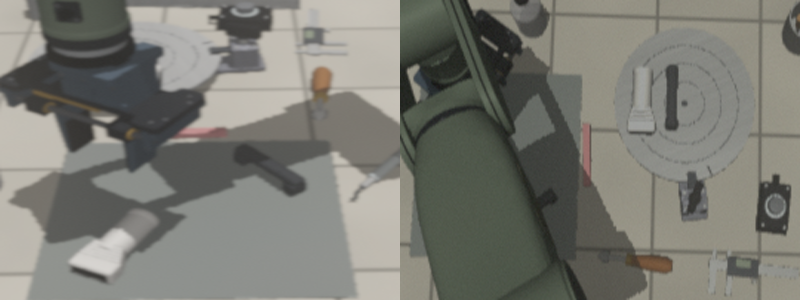

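The disc holds W2 and G1 neatly, and W1 is still in place. On to W1.

jog_arm(
  moves=[
    [0, 3.3, 0, 0, 0, 0.06],
    [-0.1, 3.2, 0, 0, 0, 0.05],
    [0, 0, -2, 0, 0, 0],
    [0, 0, -3, 0, 0, 0],
    [0, 0, 0, 0, 0, 0],
  ],
)

```text
time_s: 13.47
tool_pos: [0.5916, 0.3871, 0.0696]
tool_rot: [2.678, 1.641, -0.018]
force: [-1.6, -1.3, -2.3]
grip_width: 0.0638
gripper_force: 0.0
```

jog_arm(
  moves=[
    [0, 0, 0, 0, 0, 0],
    [0, 0, 0, 0, 0, 0],
  ],
)

```text
time_s: 13.63
tool_pos: [0.5955, 0.3894, 0.0766]
tool_rot: [2.678, 1.642, 0.002]
force: [0.1, 0.3, 0.6]
grip_width: 0.0638
gripper_force: 0.0
```

jog_arm(
  moves=[
    [-0.2, 0.8, 0, 0, 0, 0.014],
    [0, 0, -2.5, 0, 0, 0],
    [0, 0, -2.5, 0, 0, 0],
    [0, 0, -1.4, 0, 0, 0],
    [0, 0, -0.5, 0, 0, 0],
  ],
)

```text
time_s: 14.05
tool_pos: [0.5919, 0.3979, 0.0053]
tool_rot: [-2.665, -1.664, 0.003]
force: [-0.4, -0.0, -0.1]
grip_width: 0.0638
gripper_force: 0.0
```

jog_arm(
  moves=[
    [0, 0, 0, 0, 0, 0],
    [0, 0, 0, 0, 0, 0],
  ],
)

```text
time_s: 14.22
tool_pos: [0.5936, 0.3989, 0.0081]
tool_rot: [-2.665, -1.664, -0.004]
force: [0.1, -0.2, 0.9]
grip_width: 0.0636
gripper_force: 0.0
```

jog_arm(
  moves=[
    [0, 0, -0.3, 0, 0, 0],
    [0, 0, 0, 0, 0, 0],
    [0, 0, 0, 0, 0, 0],
    [0, 0, 0, 0, 0, 0],
    [0, 0, 0, 0, 0, 0],
  ],
  hand=0,
)

```text
time_s: 14.63
tool_pos: [0.5928, 0.3983, 0.004]
tool_rot: [-2.664, -1.664, -0.001]
force: [-0.5, -0.3, 2.2]
grip_width: 0.0339
gripper_force: 30.1
```

jog_arm(
  moves=[
    [0, 0, 0, 0, 0, 0],
    [0, 0, 0, 0, 0, 0],
    [0, 0, 1, 0, 0, 0],
    [0, 0, 3, 0, 0, 0],
    [0, 0, 4, 0, 0, 0],
  ],
)

```text
time_s: 15.05
tool_pos: [0.5904, 0.3967, 0.0807]
tool_rot: [2.664, 1.664, -0.013]
force: [-0.1, 0.2, -0.5]
grip_width: 0.0341
gripper_force: 30.0
```

jog_arm(
  moves=[
    [0, 0, 4, 0, 0, 0],
    [0.2, -3.6, 0, 0, 0, -0.09],
    [0.2, -3.6, 0, 0, 0, -0.09],
    [0.2, -3.6, 0, 0, 0, -0.09],
    [0.2, -3.6, 0, 0, 0, -0.09],
  ],
)

```text
time_s: 15.47
tool_pos: [0.6005, 0.2529, 0.1243]
tool_rot: [2.921, 1.155, 0.002]
force: [0.6, -0.6, -0.4]
grip_width: 0.034
gripper_force: 3.0
```

jog_arm(
  moves=[
    [0.2, -3.6, 0, 0, 0, -0.09],
    [0.2, -3.6, 0, 0, 0, -0.09],
    [0.2, -3.6, 0, 0, 0, -0.09],
    [0.2, -3.6, 0, 0, 0, -0.09],
    [0.2, -3.6, 0, 0, 0, -0.09],
  ],
)

```text
time_s: 15.88
tool_pos: [0.6105, 0.0725, 0.1241]
tool_rot: [3.106, 0.473, 0.001]
force: [0.9, -0.7, 0.8]
grip_width: 0.0337
gripper_force: 30.0
```

jog_arm(
  moves=[
    [0.2, -3.6, 0, 0, 0, -0.09],
    [0.2, -3.6, 0, 0, 0, -0.09],
    [0.2, -3.6, 0, 0, 0, -0.09],
    [0.2, -3.6, 0, 0, 0, -0.03],
    [0, 0, 0, 0, 0, 0],
  ],
)

```text
time_s: 16.3
tool_pos: [0.619, -0.0762, 0.124]
tool_rot: [3.138, 0.001, 0.002]
force: [0.4, 0.4, -0.5]
grip_width: 0.0335
gripper_force: 30.0
```

The grip slackened for a moment, so I'll descend carefully and watch the force.

jog_arm(
  moves=[
    [0, 0, -2.5, 0, 0, 0],
    [0, 0, -2.5, 0, 0, 0],
    [0, 0, -1.5, 0, 0, 0],
    [0, 0, 0, 0, 0, 0],
    [0, 0, 0, 0, 0, 0],
  ],
)

```text
time_s: 16.72
tool_pos: [0.6184, -0.0695, 0.0583]
tool_rot: [-3.141, -0.011, 0.002]
force: [-0.8, -0.0, -1.2]
grip_width: 0.034
gripper_force: 30.0
```

jog_arm(
  moves=[
    [0, 0, -0.5, 0, 0, 0],
    [0, 0, -0.5, 0, 0, 0],
    [0, 0, 0, 0, 0, 0],
  ],
)

```text
time_s: 16.97
tool_pos: [0.6186, -0.0696, 0.0485]
tool_rot: [3.141, 0.011, 0.0]
force: [0.2, -0.3, -0.3]
grip_width: 0.0339
gripper_force: 30.0
```

jog_arm(
  moves=[
    [0, -0.7, 0, 0, 0, 0],
    [0, 0, -0.4, 0, 0, 0],
    [0, 0, -0.4, 0, 0, 0],
    [0, 0, -0.15, 0, 0, 0],
    [0, 0, 0, 0, 0, 0],
  ],
)

```text
time_s: 17.38
tool_pos: [0.6182, -0.0768, 0.0383]
tool_rot: [-3.141, -0.01, 0.002]
force: [0.2, 0.3, -0.4]
grip_width: 0.0339
gripper_force: 30.0
```

jog_arm(
  moves=[
    [0, 0, -0.1, 0, 0, 0],
    [0, 0, 0, 0, 0, 0],
  ],
)

```text
time_s: 17.55
tool_pos: [0.6188, -0.0767, 0.0381]
tool_rot: [3.141, 0.011, 0.0]
force: [0.4, -0.7, -0.1]
grip_width: 0.034
gripper_force: 30.0
```

jog_arm(
  moves=[
    [0, 0, 0, 0, 0, 0],
    [0, 0, 0, 0, 0, 0],
    [0, 0, 0, 0, 0, 0],
    [0, 0, 1.5, 0, 0, 0],
    [0, 0, 3, 0, 0, 0],
  ],
  hand=0.52,
)

```text
time_s: 17.97
tool_pos: [0.6158, -0.0764, 0.0798]
tool_rot: [-3.14, -0.011, 0.013]
force: [0.4, -0.4, 0.2]
grip_width: 0.0473
gripper_force: 0.0
```

jog_arm(
  moves=[
    [0, 0, 4, 0, 0, 0],
    [-1.6, 3, 0, 0, 0, 0.11],
    [-1.6, 3, 0, 0, 0, 0.11],
    [-1.6, 3, 0, 0, 0, 0.11],
    [-1.6, 3, 0, 0, 0, 0.11],
  ],
  hand=0.6,
)

```text
time_s: 18.38
tool_pos: [0.5539, 0.0442, 0.1234]
tool_rot: [3.062, 0.703, 0.001]
force: [-0.4, 0.6, -0.0]
grip_width: 0.0544
gripper_force: 0.0
```

jog_arm(
  moves=[
    [-1.6, 3, 0, 0, 0, 0.11],
    [-1.6, 3, 0, 0, 0, 0.11],
    [-1.6, 3, 0, 0, 0, 0.11],
    [-1.6, 3, 0, 0, 0, 0.11],
    [-1.6, 3, 0, 0, 0, 0.11],
  ],
)

```text
time_s: 18.8
tool_pos: [0.4737, 0.1945, 0.1233]
tool_rot: [2.755, 1.509, 0.001]
force: [-0.4, 0.5, 0.2]
grip_width: 0.0546
gripper_force: 0.0
```

jog_arm(
  moves=[
    [-1.6, 3, 0, 0, 0, 0.11],
    [-1.6, 3, 0, 0, 0, 0.11],
    [0, 0.6, 0, 0, 0, 0.11],
    [0, 0, 0, 0, 0, 0.11],
    [0, 0, 0, 0, 0, 0.11],
  ],
)

```text
time_s: 19.22
tool_pos: [0.4422, 0.2602, 0.1232]
tool_rot: [2.239, 2.203, 0.001]
force: [0.2, -0.6, 0.3]
grip_width: 0.0545
gripper_force: 0.0
```

jog_arm(
  moves=[
    [0, 0, 0, 0, 0, 0.11],
    [0, 0, 0, 0, 0, 0.11],
    [0, 0, 0, 0, 0, 0.11],
    [0, 0, 0, 0, 0, 0.11],
    [0, 0, 0, 0, 0, 0.11],
  ],
)

```text
time_s: 19.63
tool_pos: [0.4426, 0.2593, 0.1231]
tool_rot: [1.56, 2.727, 0.001]
force: [-0.2, 1.6, -0.6]
grip_width: 0.055
gripper_force: 0.0
```

Run:
```python
from h import *
s=cap('side');t=cap('top')
o=np.hstack([cv2.resize(x,(400,300),interpolation=cv2.INTER_CUBIC) for x in (s['img'][200:440,180:400,::-1],t['img'][120:300,130:400,::-1])])
cv2.imwrite('pics/v4.png',o)
```

```text
(no output)
```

View pics/v4.png

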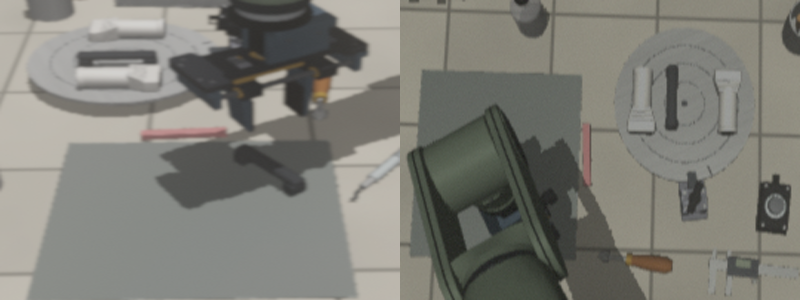

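Three parts are on the disc (W2 at (641,100), G1 at (672,97), W1 at (728,102) in the right half). G2 is unmoved under the gripper.

jog_arm(
  moves=[
    [0, 0, -2, 0, 0, 0.08],
    [0, 0, -2.5, 0, 0, 0.074],
    [0, 0, -2.5, 0, 0, 0],
    [0, 0, 0, 0, 0, 0],
    [0, 0, 0, 0, 0, 0],
  ],
)

```text
time_s: 20.15
tool_pos: [0.442, 0.2589, 0.0524]
tool_rot: [-1.356, -2.832, 0.003]
force: [-0.4, -0.3, 0.5]
grip_width: 0.0547
gripper_force: 0.0
```

jog_arm(
  moves=[
    [0, 0, -2, 0, 0, 0],
    [0, 0, -1.5, 0, 0, 0],
    [0, 0, -0.5, 0, 0, 0],
    [0, 0, 0, 0, 0, 0],
    [0, 0, 0, 0, 0, 0],
  ],
)

```text
time_s: 20.57
tool_pos: [0.4435, 0.2597, 0.0142]
tool_rot: [1.354, 2.834, 0.003]
force: [-0.8, 0.9, -0.3]
grip_width: 0.0548
gripper_force: 0.0
```

jog_arm(
  moves=[
    [0, 0, -0.6, 0, 0, 0],
    [0, 0, 0, 0, 0, 0],
    [0, 0, 0, 0, 0, 0],
    [0, 0, 0, 0, 0, 0],
    [0, 0, 0, 0, 0, 0],
  ],
  hand=0,
)

```text
time_s: 20.98
tool_pos: [0.4428, 0.2593, 0.0072]
tool_rot: [1.353, 2.835, 0.001]
force: [-0.6, -0.4, -0.1]
grip_width: 0.0243
gripper_force: 0.0
```

jog_arm(
  moves=[
    [0, 0, 0, 0, 0, 0],
    [0, 0, 0, 0, 0, 0],
    [0, 0, 1, 0, 0, 0],
    [0, 0, 3, 0, 0, 0],
    [0, 0, 4, 0, 0, 0],
  ],
)

```text
time_s: 21.4
tool_pos: [0.4403, 0.2578, 0.0858]
tool_rot: [-1.351, -2.831, 0.01]
force: [0.6, 1.0, -0.3]
grip_width: 0.0178
gripper_force: 30.0
```

jog_arm(
  moves=[
    [0, 0, 4, 0, 0, 0],
    [2, -3.1, 0, 0, 0, 0.1],
    [2, -3.1, 0, 0, 0, 0.1],
    [2, -3.1, 0, 0, 0, 0.1],
    [2, -3.1, 0, 0, 0, 0.1],
  ],
)

```text
time_s: 21.82
tool_pos: [0.523, 0.1339, 0.1281]
tool_rot: [0.754, 3.049, 0.001]
force: [0.5, 0.4, -1.8]
grip_width: 0.0175
gripper_force: 30.0
```

jog_arm(
  moves=[
    [2, -3.1, 0, 0, 0, 0.1],
    [2, -3.1, 0, 0, 0, 0.1],
    [2, -3.1, 0, 0, 0, 0.1],
    [2, -3.1, 0, 0, 0, 0.1],
    [1.7, -3.5, 0, 0, 0, 0.09],
  ],
)

```text
time_s: 22.23
tool_pos: [0.6204, -0.0251, 0.1276]
tool_rot: [-0.007, 3.141, 0.001]
force: [1.0, 0.1, -1.1]
grip_width: 0.0175
gripper_force: 30.0
```

jog_arm(
  moves=[
    [0, 0, -2.5, 0, 0, 0],
    [0, 0, -2.5, 0, 0, 0],
    [0, 0, -1.5, 0, 0, 0],
    [0, 0, 0, 0, 0, 0],
    [0, 0, 0, 0, 0, 0],
  ],
)

```text
time_s: 22.65
tool_pos: [0.6191, -0.0238, 0.0618]
tool_rot: [-0.001, -3.14, -0.0]
force: [0.1, -0.5, -0.8]
grip_width: 0.0176
gripper_force: 30.0
```

jog_arm(
  moves=[
    [0, 0, -1, 0, 0, 0],
    [0, 0, -0.7, 0, 0, 0],
    [0, 0, -0.3, 0, 0, 0],
    [0, 0, 0, 0, 0, 0],
    [0, 0, 0, 0, 0, 0],
  ],
)

```text
time_s: 23.07
tool_pos: [0.6197, -0.0237, 0.0421]
tool_rot: [0.001, 3.141, 0.0]
force: [0.1, 0.1, -0.3]
grip_width: 0.0181
gripper_force: 30.0
```

jog_arm(
  moves=[
    [0, 0, 0, 0, 0, 0],
    [0, 0, 0, 0, 0, 0],
    [0, 0, 0, 0, 0, 0],
    [0, 0, 1.5, 0, 0, 0],
    [0, 0, 3, 0, 0, 0],
  ],
  hand=0.32,
)

```text
time_s: 23.48
tool_pos: [0.6169, -0.0237, 0.0841]
tool_rot: [-0.001, -3.134, -0.001]
force: [0.0, 0.6, -0.3]
grip_width: 0.0291
gripper_force: 0.0
```

jog_arm(
  moves=[
    [0, 0, 4, 0, 0, 0],
    [-2.5, 0, 2, 0, 0, 0],
    [-4, 0, 0, 0, 0, 0],
    [-4, 0, 0, 0, 0, 0],
    [-4, 0, 0, 0, 0, 0],
  ],
  hand=0.5,
)

```text
time_s: 23.9
tool_pos: [0.4732, -0.0238, 0.1475]
tool_rot: [0.001, 3.14, -0.0]
force: [0.3, -0.4, -0.3]
grip_width: 0.0455
gripper_force: 0.0
```

Run:
```python
from h import *
t=cap('top');s=cap('side')
o=np.hstack([cv2.resize(x,(400,400),interpolation=cv2.INTER_CUBIC) for x in (s['img'][190:300,180:340,::-1],t['img'][130:240,270:380,::-1])])
cv2.imwrite('pics/v5.png',o)
```

```text
(no output)
```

View pics/v5.png

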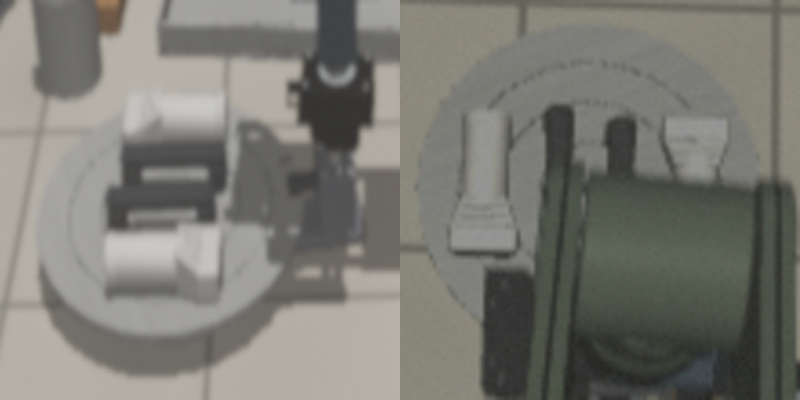

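All four parts are upright on the disc, well inside its rim. Next is the lock knob.

jog_arm(
  moves=[
    [-0.7, 0, 0, 0, 0, -0.113],
    [0, 0, 0, 0, 0, -0.113],
    [0, 0, 0, 0, 0, -0.113],
    [0, 0, -2, 0, 0, 0],
    [0, 0, -2, 0, 0, 0],
  ],
)

```text
time_s: 24.42
tool_pos: [0.4698, -0.024, 0.108]
tool_rot: [0.531, 3.091, 0.001]
force: [0.2, 0.1, -0.9]
grip_width: 0.0457
gripper_force: 0.0
```

jog_arm(
  moves=[
    [0, 0, -2, 0, 0, 0],
    [0, 0, -1.5, 0, 0, 0],
    [0, 0, -0.5, 0, 0, 0],
    [0, 0, 0, 0, 0, 0],
    [0, 0, 0, 0, 0, 0],
  ],
)

```text
time_s: 24.83
tool_pos: [0.4685, -0.0239, 0.0675]
tool_rot: [0.531, 3.095, 0.0]
force: [-0.2, 0.6, 0.5]
grip_width: 0.0456
gripper_force: 0.0
```

jog_arm(
  moves=[
    [-0.2, 0, 0, 0, 0, 0],
    [0, 0, 0, 0, 0, 0],
    [0, 0, 0, 0, 0, 0],
    [0, 0, 0, 0, 0, 0],
    [0, 0, 0, 0, 0, 0],
  ],
  hand=0,
)

```text
time_s: 25.25
tool_pos: [0.4661, -0.0233, 0.0675]
tool_rot: [0.533, 3.095, 0.002]
force: [2.0, 14.5, 1.9]
grip_width: 0.0153
gripper_force: 7.1
```

jog_arm(
  moves=[
    [0, 0, 0, 0, 0, 0],
    [0, 0, 0, 0, 0, 0],
    [0, 0, 0, 0, 0, 0],
  ],
)

```text
time_s: 25.5
tool_pos: [0.4665, -0.0221, 0.0675]
tool_rot: [0.534, 3.094, 0.006]
force: [0.7, 7.1, 1.1]
grip_width: 0.013
gripper_force: 30.0
```

```bash
python3 -c "
from h import *
s=robot.state();print(s['tool_pos'],s['tool_rot'],s['force'],s['wrist_torque'],s['grip_width'],s['gripper_force'],s['joint_positions'])"
```

```text
[ 0.46646251 -0.02213893  0.0674503 ] [0.5340438  3.09447884 0.00565189] [0.69371782 7.05088628 1.13680851] [ 1.31578425 -0.35963748 -0.00763719] 0.01302417338554411 29.99967098236084 [-0.07453599  0.30438735  2.01330107  0.00471128  0.82220544 -1.30674354]
```

jog_arm(
  moves=[
    [0, 0.15, 0, 0, 0, 0],
    [0, 0, 0, 0, 0, -0.1],
    [0, 0, 0, 0, 0, -0.1],
    [0, 0, 0, 0, 0, -0.1],
    [0, 0, 0, 0, 0, 0],
  ],
  grip_force=45,
)

```text
time_s: 25.92
tool_pos: [0.4662, -0.0226, 0.0674]
tool_rot: [0.989, 2.98, -0.0]
force: [0.7, 0.2, 4.3]
grip_width: 0.0128
gripper_force: 45.0
```

```bash
cat > st.py <<'E'
from h import *
s=robot.state();r=s['tool_rot'];print(s['time_s'],s['tool_pos'].round(4),'psi',np.round((2*np.arctan2(r[1],r[0])-np.pi/2)%np.pi,3),'F',s['force'].round(1),'T',s['wrist_torque'].round(2),s['grip_width'].round(4),s['joint_positions'].round(2)[5])
E
python3 st.py
```

```text
Traceback (most recent call last):
  File "st.py", line 2, in <module>
    s=robot.state();r=s['tool_rot'];print(s['time_s'],s['tool_pos'].round(4),'psi',np.round((2*np.arctan2(r[1],r[0])-np.pi/2)%np.pi,3),'F',s['force'].round(1),'T',s['wrist_torque'].round(2),s['grip_width'].round(4),s['joint_positions'].round(2)[5])
                                                                                                                                                                                              ^^^^^^^^^^^^^^^^^^^^^
AttributeError: 'float' object has no attribute 'round'
```

jog_arm(
  moves=[
    [0, 0, 0, 0, 0, -0.1],
    [0, 0, 0, 0, 0, -0.1],
    [0, 0, 0, 0, 0, -0.1],
    [0, 0, 0, 0, 0, -0.1],
    [0, 0, 0, 0, 0, -0.1],
  ],
)

```text
time_s: 26.33
tool_pos: [0.4654, -0.0232, 0.0674]
tool_rot: [1.696, 2.644, -0.003]
force: [-1.8, -3.4, 5.6]
grip_width: 0.0124
gripper_force: 45.0
```

jog_arm(
  moves=[
    [0, 0, 0, 0, 0, -0.1],
    [0, 0, 0, 0, 0, -0.1],
    [0, 0, 0, 0, 0, -0.1],
    [0, 0, 0, 0, 0, -0.1],
    [0, 0, 0, 0, 0, -0.1],
  ],
)

```text
time_s: 26.75
tool_pos: [0.4643, -0.0233, 0.0674]
tool_rot: [-2.297, -2.143, 0.005]
force: [-3.9, -4.1, 7.9]
grip_width: 0.013
gripper_force: 45.0
```

jog_arm(
  moves=[
    [0, 0, 0, 0, 0, -0.1],
    [0, 0, 0, 0, 0, -0.1],
    [0, 0, 0, 0, 0, 0],
    [0, 0, 0, 0, 0, 0],
    [0, 0, 0, 0, 0, 0],
  ],
)

```text
time_s: 27.17
tool_pos: [0.4639, -0.0232, 0.0674]
tool_rot: [-2.494, -1.909, 0.006]
force: [-4.8, -3.5, 7.9]
grip_width: 0.0127
gripper_force: 45.0
```

```bash
sed -i "s/s\['grip_width'\].round(4)/s['grip_width']/" st.py; python3 st.py
```

```text
27.1667 [ 0.4639 -0.0232  0.0674] psi 2.877 F [-4.8 -3.5  7.9] T [-0.58  0.7   0.23] 0.012703229672416704 0.19
```

jog_arm(
  moves=[
    [0.1, 0, 0, 0, 0, -0.08],
    [0, 0, 0, 0, 0, 0],
  ],
)

```text
time_s: 27.33
tool_pos: [0.4638, -0.0232, 0.0674]
tool_rot: [-2.57, -1.804, 0.009]
force: [-7.4, -4.6, 11.5]
grip_width: 0.0127
gripper_force: 45.0
```

```bash
python3 st.py
```

```text
27.3333 [ 0.4638 -0.0232  0.0674] psi 2.795 F [-7.4 -4.6 11.5] T [-0.62  1.11  0.18] 0.012749303832979333 0.28
```

jog_arm(
  moves=[
    [0.1, 0, 0, 0, 0, -0.08],
    [0, 0, 0, 0, 0, 0],
  ],
)

```text
time_s: 27.5
tool_pos: [0.4637, -0.0231, 0.0674]
tool_rot: [-2.639, -1.699, 0.012]
force: [-9.8, -3.8, 13.3]
grip_width: 0.0126
gripper_force: 45.0
```

```bash
python3 st.py
```

```text
27.5 [ 0.4637 -0.0231  0.0674] psi 2.715 F [-9.8 -3.8 13.3] T [-0.52  1.52  0.22] 0.01259288498409268 0.36
```

jog_arm(
  moves=[
    [0, 0, 0, 0, 0, -0.08],
    [0, 0, 0, 0, 0, 0],
  ],
)

```text
time_s: 27.67
tool_pos: [0.4636, -0.023, 0.0674]
tool_rot: [-2.705, -1.592, 0.012]
force: [-9.5, -3.0, 13.8]
grip_width: 0.0129
gripper_force: 45.0
```

```bash
python3 st.py
```

```text
27.6667 [ 0.4636 -0.023   0.0674] psi 2.635 F [-9.5 -3.  13.8] T [-0.47  1.56  0.19] 0.012914700591206599 0.44
```

jog_arm(
  moves=[
    [0, 0, 0, 0, 0, -0.08],
    [0, 0, 0, 0, 0, 0],
  ],
)

```text
time_s: 27.83
tool_pos: [0.4634, -0.0229, 0.0674]
tool_rot: [-2.767, -1.483, 0.013]
force: [-9.2, -3.4, 14.2]
grip_width: 0.0129
gripper_force: 45.0
```

```bash
python3 st.py
```

```text
27.8333 [ 0.4634 -0.0229  0.0674] psi 2.555 F [-9.2 -3.4 14.2] T [-0.41  1.65  0.27] 0.012880989063100362 0.52
```

The bite isn't clear yet. I'll relieve the sideways load, turn back and step through it while reading the torque.

jog_arm(
  moves=[
    [-0.4, -0.1, 0.05, 0, 0, 0],
    [0, 0, 0, 0, 0, 0.1],
    [0, 0, 0, 0, 0, 0.1],
    [0, 0, 0, 0, 0, 0.1],
    [0, 0, 0, 0, 0, 0],
  ],
)

```text
time_s: 28.25
tool_pos: [0.4638, -0.0234, 0.0675]
tool_rot: [2.514, 1.883, 0.001]
force: [2.2, 0.5, 0.3]
grip_width: 0.013
gripper_force: 45.0
```

```bash
echo "print('e6',s['effort'].round(2))">>st.py; python3 st.py
```

```text
28.25 [ 0.4638 -0.0234  0.0675] psi 2.856 F [2.2 0.5 0.3] T [-0.04 -0.11  0.07] 0.01295580620879458 0.21
e6 [ -0.11 -34.23 -16.89   0.07   0.14  -0.67]
```

jog_arm(
  moves=[
    [0, 0, 0, 0, 0, 0.1],
    [0, 0, 0, 0, 0, 0.1],
    [0, 0, 0, 0, 0, 0.1],
    [0, 0, 0, 0, 0, 0.1],
    [0, 0, 0, 0, 0, 0],
  ],
)

```text
time_s: 28.67
tool_pos: [0.4647, -0.0234, 0.0675]
tool_rot: [2.093, 2.341, 0.002]
force: [2.3, 0.2, -2.3]
grip_width: 0.0124
gripper_force: 45.0
```

```bash
python3 st.py
```

```text
28.6667 [ 0.4647 -0.0234  0.0675] psi 0.112 F [ 2.3  0.2 -2.3] T [-0.05 -0.57  0.  ] 0.012360058334915661 -0.19
e6 [ -0.05 -35.26 -16.14   0.08   0.93  -0.67]
```

jog_arm(
  moves=[
    [0, 0, 0, 0, 0, 0.1],
    [0, 0, 0, 0, 0, 0.1],
    [0, 0, 0, 0, 0, 0.1],
    [0, 0, 0, 0, 0, 0.1],
    [0, 0, 0, 0, 0, 0],
  ],
)

```text
time_s: 29.08
tool_pos: [0.4654, -0.0232, 0.0675]
tool_rot: [1.588, 2.707, 0.003]
force: [5.5, 0.8, -4.7]
grip_width: 0.0126
gripper_force: 45.0
```

```bash
python3 st.py
```

```text
29.0833 [ 0.4654 -0.0232  0.0675] psi 0.51 F [ 5.5  0.8 -4.7] T [ 0.2  -1.04 -0.01] 0.012587185083769308 -0.59
e6 [ -0.67 -36.19 -15.51  -0.26   1.59  -0.63]
```

jog_arm(
  moves=[
    [0, 0, 0, 0, 0, -0.05],
    [0, 0, 0, 0, 0, -0.1],
  ],
)

```text
time_s: 29.25
tool_pos: [0.4651, -0.0233, 0.0675]
tool_rot: [1.795, 2.575, 0.003]
force: [3.4, -0.6, -3.8]
grip_width: 0.0127
gripper_force: 45.0
```

```bash
python3 st.py
```

```text
29.25 [ 0.4651 -0.0233  0.0675] psi 0.354 F [ 3.4 -0.6 -3.8] T [-0.01 -0.77  0.04] 0.012696517801717789 -0.43
e6 [-2.400e-01 -3.575e+01 -1.578e+01 -2.000e-02  1.300e+00 -1.300e+00]
```

jog_arm(
  moves=[
    [0, 0, 0, 0, 0, -0.1],
    [0, 0, 0, 0, 0, -0.1],
  ],
)

```text
time_s: 29.42
tool_pos: [0.4647, -0.0234, 0.0675]
tool_rot: [2.045, 2.382, 0.002]
force: [3.4, -0.0, -2.7]
grip_width: 0.0128
gripper_force: 45.0
```

```bash
python3 st.py
```

```text
29.4167 [ 0.4647 -0.0234  0.0675] psi 0.152 F [ 3.4 -0.  -2.7] T [-0.03 -0.66  0.  ] 0.012819874804030126 -0.23
e6 [ -0.04 -35.35 -16.05   0.1    1.02  -0.94]
```

jog_arm(
  moves=[
    [0, 0, 0, 0, 0, -0.1],
    [0, 0, 0, 0, 0, -0.1],
  ],
)

```text
time_s: 29.58
tool_pos: [0.4643, -0.0234, 0.0675]
tool_rot: [2.273, 2.167, 0.001]
force: [2.5, -1.4, -2.6]
grip_width: 0.0128
gripper_force: 45.0
```

```bash
python3 st.py
```

```text
29.5833 [ 0.4643 -0.0234  0.0675] psi 3.094 F [ 2.5 -1.4 -2.6] T [-0.09 -0.44  0.06] 0.012769525782025976 -0.03
e6 [ -0.   -34.95 -16.33   0.13   0.73  -0.94]
```

jog_arm(
  moves=[
    [0, 0, 0, 0, 0, -0.1],
    [0, 0, 0, 0, 0, -0.1],
  ],
)

```text
time_s: 29.75
tool_pos: [0.4639, -0.0234, 0.0675]
tool_rot: [2.479, 1.929, 0.001]
force: [1.3, 1.1, -0.7]
grip_width: 0.0127
gripper_force: 45.0
```

```bash
python3 st.py
```

```text
29.75 [ 0.4639 -0.0234  0.0675] psi 2.893 F [ 1.3  1.1 -0.7] T [-0.07 -0.34  0.  ] 0.012675708299714039 0.17
e6 [ -0.12 -34.55 -16.61   0.07   0.44  -0.94]
```

jog_arm(
  moves=[
    [0, 0, 0, 0, 0, -0.07],
  ],
)

```text
time_s: 29.83
tool_pos: [0.4638, -0.0234, 0.0675]
tool_rot: [2.545, 1.842, 0.0]
force: [1.7, -0.1, -1.2]
grip_width: 0.0131
gripper_force: 45.0
```

```bash
python3 st.py
```

```text
29.8333 [ 0.4638 -0.0234  0.0675] psi 2.824 F [ 1.7 -0.1 -1.2] T [ 0.02 -0.25  0.04] 0.013087795891571588 0.24
e6 [ -0.18 -34.46 -16.68   0.04   0.37  -0.45]
```

jog_arm(
  moves=[
    [0, 0, 0, 0, 0, -0.07],
  ],
)

```text
time_s: 29.92
tool_pos: [0.4636, -0.0233, 0.0675]
tool_rot: [2.607, 1.753, 0.0]
force: [0.1, 0.7, 0.2]
grip_width: 0.0129
gripper_force: 45.0
```

```bash
python3 st.py
```

```text
29.9167 [ 0.4636 -0.0233  0.0675] psi 2.755 F [0.1 0.7 0.2] T [ 0.09 -0.23  0.11] 0.012897207895342466 0.31
e6 [ -0.26 -34.34 -16.78  -0.     0.28  -0.63]
```

jog_arm(
  moves=[
    [0, 0, 0, 0, 0, -0.07],
  ],
)

```text
time_s: 30.0
tool_pos: [0.4635, -0.0233, 0.0675]
tool_rot: [-2.667, -1.661, 0.0]
force: [0.0, 0.8, 0.1]
grip_width: 0.0129
gripper_force: 45.0
```

```bash
python3 st.py
```

```text
30.0 [ 0.4635 -0.0233  0.0675] psi 2.685 F [0.  0.8 0.1] T [ 0.05 -0.18  0.03] 0.012949335935866314 0.38
e6 [ -0.37 -34.21 -16.87  -0.06   0.18  -0.64]
```

jog_arm(
  moves=[
    [0, 0, 0, 0, 0, -0.07],
  ],
)

```text
time_s: 30.08
tool_pos: [0.4634, -0.0232, 0.0675]
tool_rot: [-2.723, -1.566, 0.001]
force: [1.1, 2.2, 0.8]
grip_width: 0.0125
gripper_force: 45.0
```

```bash
python3 st.py
```

```text
30.0833 [ 0.4634 -0.0232  0.0675] psi 2.615 F [1.1 2.2 0.8] T [ 0.3 -0.1  0.2] 0.012477592635418632 0.45
e6 [ -0.89 -34.09 -16.96  -0.2    0.1   -0.49]
```

jog_arm(
  moves=[
    [0, 0, 0, 0, 0, -0.07],
  ],
)

```text
time_s: 30.17
tool_pos: [0.4632, -0.023, 0.0674]
tool_rot: [-2.775, -1.471, 0.001]
force: [0.9, 1.5, 0.1]
grip_width: 0.013
gripper_force: 45.0
```

```bash
python3 st.py
```

```text
30.1667 [ 0.4632 -0.023   0.0674] psi 2.545 F [0.9 1.5 0.1] T [ 0.37 -0.12  0.42] 0.012973418057024115 0.52
e6 [-1.370e+00 -3.398e+01 -1.704e+01 -2.300e-01  2.000e-02 -2.600e-01]
```

jog_arm(
  moves=[
    [0, 0, 0, 0, 0, -0.07],
  ],
)

```text
time_s: 30.25
tool_pos: [0.4632, -0.0229, 0.0675]
tool_rot: [-2.825, -1.373, 0.001]
force: [0.2, 1.3, 1.1]
grip_width: 0.0128
gripper_force: 45.0
```

```bash
python3 st.py
```

```text
30.25 [ 0.4632 -0.0229  0.0675] psi 2.476 F [0.2 1.3 1.1] T [ 0.5  -0.05  0.37] 0.012799380217773595 0.59
e6 [ -1.44 -33.86 -17.12  -0.29  -0.06  -0.28]
```

jog_arm(
  moves=[
    [0, 0, 0, 0, 0, -0.07],
  ],
)

```text
time_s: 30.33
tool_pos: [0.463, -0.0228, 0.0674]
tool_rot: [-2.871, -1.273, 0.001]
force: [-0.8, 1.7, 0.7]
grip_width: 0.0131
gripper_force: 45.0
```

```bash
python3 st.py
```

```text
30.3333 [ 0.463  -0.0228  0.0674] psi 2.406 F [-0.8  1.7  0.7] T [ 0.6  -0.03  0.4 ] 0.01307893430682071 0.66
e6 [ -1.6  -33.75 -17.2   -0.37  -0.13  -0.28]
```

The bite shows at psi ≈ 2.66, about 1.70 rad from the start, so the knob began at 0. I'll turn on to about 2.60 to allow for the spring-back.

jog_arm(
  moves=[
    [-0.05, 0, 0, 0, 0, -0.1],
    [0, 0, 0, 0, 0, -0.1],
    [0, 0, 0, 0, 0, -0.1],
    [0, 0, 0, 0, 0, -0.1],
    [0, 0, 0, 0, 0, -0.1],
  ],
)

```text
time_s: 30.75
tool_pos: [0.4625, -0.022, 0.0675]
tool_rot: [-3.096, -0.52, 0.001]
force: [0.1, 6.8, 0.4]
grip_width: 0.0129
gripper_force: 45.0
```

```bash
python3 st.py
```

```text
30.75 [ 0.4625 -0.022   0.0675] psi 1.904 F [0.1 6.8 0.4] T [ 1.29 -0.08  0.51] 0.012862050240364159 1.16
e6 [ -3.43 -33.64 -17.3   -1.23  -0.18  -0.49]
```

jog_arm(
  moves=[
    [0, 0, 0, 0, 0, -0.1],
    [0, 0, 0, 0, 0, -0.036],
    [0, 0, 0, 0, 0, 0],
    [0, 0, 0, 0, 0, 0],
  ],
)

```text
time_s: 31.08
tool_pos: [0.4624, -0.0217, 0.0675]
tool_rot: [-3.123, -0.315, 0.002]
force: [-1.2, 7.6, 0.8]
grip_width: 0.0127
gripper_force: 45.0
```

```bash
python3 st.py
```

```text
31.0833 [ 0.4624 -0.0217  0.0675] psi 1.772 F [-1.2  7.6  0.8] T [ 1.34 -0.05  0.35] 0.012696577867603403 1.29
e6 [ -3.38 -33.63 -17.33  -1.37  -0.2    0.37]
```

jog_arm(
  moves=[
    [0, 0, 0, 0, 0, 0],
    [0, 0, 0, 0, 0, 0],
    [0, 0, 0, 0, 0, 0],
    [0, 0, 0, 0, 0, 0],
    [0, 0, 1, 0, 0, 0],
  ],
  hand=0.5,
)

```text
time_s: 31.5
tool_pos: [0.4617, -0.0234, 0.0762]
tool_rot: [-3.125, -0.321, 0.006]
force: [0.0, 0.3, 0.3]
grip_width: 0.0434
gripper_force: 0.0
```

jog_arm(
  moves=[
    [0, 0, 3, 0, 0, 0],
    [0, 0, 3, 0, 0, 0],
    [0, -3.5, 0, 0, 0, 0],
    [0, -3.5, 0, 0, 0, 0],
    [0, -3.5, 0, 0, 0, 0],
  ],
)

```text
time_s: 31.92
tool_pos: [0.4633, -0.1294, 0.1383]
tool_rot: [3.124, 0.324, 0.002]
force: [-0.2, 0.9, 0.1]
grip_width: 0.0456
gripper_force: 0.0
```

jog_arm(
  moves=[
    [0, -3.4, 0, 0, 0, 0],
    [0, 0, 0, 0, 0, 0],
    [0, 0, 0, 0, 0, 0],
    [0, 0, 0, 0, 0, 0],
    [0, 0, 0, 0, 0, 0],
  ],
  hand=0,
)

```text
time_s: 32.33
tool_pos: [0.4629, -0.1613, 0.1373]
tool_rot: [-3.124, -0.323, 0.001]
force: [-0.3, 0.2, -0.1]
grip_width: 0.0153
gripper_force: 0.0
```

```bash
python3 st.py
python3 - <<'E'
from h import *
t=cap('top');s=cap('side')
o=np.hstack([cv2.resize(x,(400,400),interpolation=cv2.INTER_CUBIC) for x in (s['img'][180:300,190:350,::-1],t['img'][120:260,270:410,::-1])])
cv2.imwrite('pics/v6.png',o)
E
```

```text
32.3333 [ 0.4629 -0.1613  0.1373] psi 1.777 F [-0.3  0.2 -0.1] T [-0.03 -0.02 -0.04] 0.015336074281810087 1.01
e6 [-5.300e-01 -3.473e+01 -2.057e+01  4.000e-02 -5.000e-02  1.000e-02]
```

View pics/v6.png

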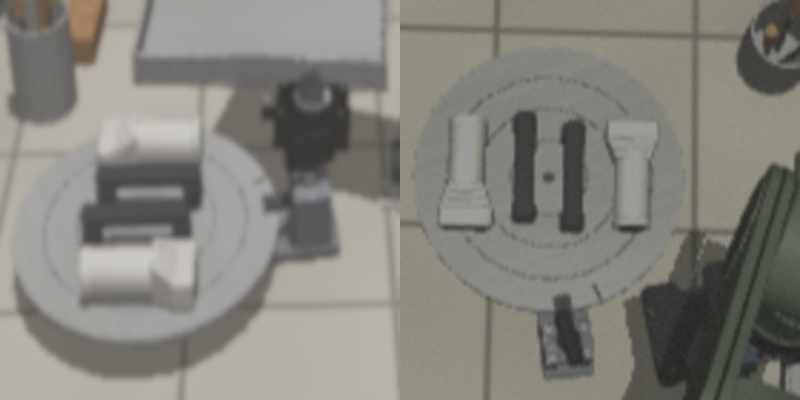

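All four parts are on the disc (W2 (467,172), G1 (525,167), G2 (573,177), W1 (632,175)) and the wing has turned. Now the shutter.

jog_arm(
  moves=[
    [-0.3, -0.2, -2, 0, 0, 0],
    [0, 0, -3, 0, 0, 0],
    [0, 0, -2.5, 0, 0, 0],
    [0, 0, 0, 0, 0, 0],
    [0, 0, 0, 0, 0, 0],
  ],
)

```text
time_s: 32.85
tool_pos: [0.4596, -0.1633, 0.062]
tool_rot: [-3.124, -0.324, 0.004]
force: [0.1, -0.1, 0.8]
grip_width: 0.0003
gripper_force: 0.0
```

jog_arm(
  moves=[
    [0, 0, -0.5, 0, 0, 0],
    [0, 0, -0.4, 0, 0, 0],
    [0, 0, 0, 0, 0, 0],
  ],
)

```text
time_s: 33.1
tool_pos: [0.4606, -0.1643, 0.054]
tool_rot: [3.124, 0.323, 0.002]
force: [-0.1, 0.2, 0.1]
grip_width: 0.0004
gripper_force: 0.0
```

```bash
python3 st.py
```

```text
33.1 [ 0.4606 -0.1643  0.054 ] psi 1.777 F [-0.1  0.2  0.1] T [-0.03  0.02  0.01] 0.00043319454083018394 1.0
e6 [  0.05 -36.8  -17.29   0.06  -0.17   0.  ]
```

Hover at 54 mm with no contact yet. I'll go down to 43.5 mm and read the force.

jog_arm(
  moves=[
    [0, 0, -0.4, 0, 0, 0],
    [0, 0, -0.4, 0, 0, 0],
    [0, 0, 0, 0, 0, 0],
  ],
)

```text
time_s: 33.35
tool_pos: [0.4604, -0.1644, 0.0453]
tool_rot: [3.125, 0.323, 0.001]
force: [0.8, -0.8, 1.7]
grip_width: 0.0005
gripper_force: 0.6
```

```bash
python3 st.py
```

```text
33.35 [ 0.4604 -0.1644  0.0453] psi 1.777 F [ 0.8 -0.8  1.7] T [ 0.02 -0.05  0.01] 0.0004853478925653594 1.0
e6 [-4.000e-02 -3.645e+01 -1.581e+01  1.000e-02  1.200e-01  0.000e+00]
```

jog_arm(
  moves=[
    [0, 0, -0.15, 0, 0, 0],
    [0, 0, 0, 0, 0, 0],
  ],
)

```text
time_s: 33.52
tool_pos: [0.4604, -0.1644, 0.044]
tool_rot: [3.125, 0.323, 0.001]
force: [0.4, 0.1, 1.9]
grip_width: 0.0006
gripper_force: 0.8
```

```bash
python3 st.py
```

```text
33.5167 [ 0.4604 -0.1644  0.044 ] psi 1.777 F [0.4 0.1 1.9] T [-0.01 -0.1   0.01] 0.0005991522875614349 1.0
e6 [-7.000e-02 -3.624e+01 -1.584e+01  1.000e-02  7.000e-02 -0.000e+00]
```

jog_arm(
  moves=[
    [0, 0, -0.1, 0, 0, 0],
    [0, 0, 0, 0, 0, 0],
  ],
)

```text
time_s: 33.68
tool_pos: [0.4604, -0.1644, 0.0433]
tool_rot: [3.125, 0.323, 0.001]
force: [0.4, -0.4, 1.2]
grip_width: 0.0008
gripper_force: 1.2
```

```bash
python3 st.py
```

```text
33.6833 [ 0.4604 -0.1644  0.0433] psi 1.777 F [ 0.4 -0.4  1.2] T [-0.   -0.07 -0.02] 0.0007872941804387425 1.0
e6 [-5.000e-02 -3.555e+01 -1.572e+01  3.000e-02 -7.000e-02 -0.000e+00]
```

jog_arm(
  moves=[
    [0, 0, -0.08, 0, 0, 0],
    [0, 0, 0, 0, 0, 0],
  ],
)

```text
time_s: 33.85
tool_pos: [0.4604, -0.1644, 0.0427]
tool_rot: [3.125, 0.323, 0.001]
force: [-0.6, 0.7, 6.9]
grip_width: 0.0002
gripper_force: 3.6
```

```bash
python3 st.py
```

```text
33.85 [ 0.4604 -0.1644  0.0427] psi 1.777 F [-0.6  0.7  6.9] T [ 0.11  0.21 -0.03] 0.0001913791719164603 1.0
e6 [-5.000e-02 -3.366e+01 -1.509e+01  3.000e-02 -3.600e-01 -0.000e+00]
```

jog_arm(
  moves=[
    [0, 0, 0.03, 0, 0, 0],
    [0, 0, 0, 0, 0, 0],
  ],
)

```text
time_s: 34.02
tool_pos: [0.4604, -0.1644, 0.0432]
tool_rot: [3.125, 0.323, 0.001]
force: [-2.1, 1.3, 6.7]
grip_width: 0.0006
gripper_force: 3.4
```

```bash
python3 st.py
```

```text
34.0167 [ 0.4604 -0.1644  0.0432] psi 1.777 F [-2.1  1.3  6.7] T [ 0.06  0.23 -0.01] 0.0005977207976157821 1.0
e6 [-5.000e-02 -3.387e+01 -1.523e+01  3.000e-02 -3.500e-01 -0.000e+00]
```

jog_arm(
  moves=[
    [0, 0, 0.03, 0, 0, 0],
    [0, 0, 0, 0, 0, 0],
    [0, 0, 0, 0, 0, 0],
  ],
)

```text
time_s: 34.27
tool_pos: [0.4604, -0.1644, 0.0433]
tool_rot: [3.125, 0.323, 0.001]
force: [-0.3, 0.7, 6.1]
grip_width: 0.0005
gripper_force: 3.1
```

```bash
python3 st.py
```

```text
34.2667 [ 0.4604 -0.1644  0.0433] psi 1.777 F [-0.3  0.7  6.1] T [0.05 0.14 0.01] 0.0004661092898005053 1.0
e6 [ -0.04 -34.21 -15.22   0.04  -0.25  -0.  ]
```

jog_arm(
  moves=[
    [0, 0, 0.03, 0, 0, 0],
    [0, 0, 0, 0, 0, 0],
    [0, 0, 0, 0, 0, 0],
    [0, 0, 0, 0, 0, 0],
    [0, 0, 0, 0, 0, 0],
  ],
)

```text
time_s: 34.68
tool_pos: [0.4604, -0.1644, 0.0433]
tool_rot: [3.125, 0.323, 0.001]
force: [0.1, 0.7, 6.6]
grip_width: 0.0006
gripper_force: 2.6
```

jog_arm(
  moves=[
    [0, 0, 0, 0, 0, 0],
    [0, 0, 0, 0, 0, 0],
    [0, 0, 0, 0, 0, 0],
    [0, 0, 0, 0, 0, 0],
    [0, 0, 0, 0, 0, 0],
  ],
)

```text
time_s: 35.1
tool_pos: [0.4604, -0.1644, 0.0433]
tool_rot: [3.125, 0.323, 0.001]
force: [-0.1, 0.3, 5.4]
grip_width: 0.0004
gripper_force: 2.6
```

jog_arm(
  moves=[
    [0, 0, 0, 0, 0, 0],
    [0, 0, 0, 0, 0, 0],
    [0, 0, 0, 0, 0, 0],
    [0, 0, 0, 0, 0, 0],
    [0, 0, 0, 0, 0, 0],
  ],
)

```text
time_s: 35.52
tool_pos: [0.4604, -0.1644, 0.0433]
tool_rot: [3.125, 0.323, 0.001]
force: [0.4, 0.6, 5.2]
grip_width: 0.0007
gripper_force: 2.6
```

jog_arm(
  moves=[
    [0, 0, 0, 0, 0, 0],
    [0, 0, 0, 0, 0, 0],
    [0, 0, 0, 0, 0, 0],
    [0, 0, 0, 0, 0, 0],
    [0, 0, 0, 0, 0, 0],
  ],
)

```text
time_s: 35.93
tool_pos: [0.4604, -0.1644, 0.0433]
tool_rot: [3.125, 0.323, 0.001]
force: [-0.3, -0.0, 5.4]
grip_width: 0.0004
gripper_force: 2.6
```

Held at the stop for well over a second. Now fully down.

jog_arm(
  moves=[
    [0, 0, -0.3, 0, 0, 0],
    [0, 0, -0.25, 0, 0, 0],
    [0, 0, 0, 0, 0, 0],
    [0, 0, 0, 0, 0, 0],
  ],
)

```text
time_s: 36.27
tool_pos: [0.4604, -0.1644, 0.0383]
tool_rot: [3.125, 0.323, 0.001]
force: [-1.4, 0.4, 10.0]
grip_width: 0.0003
gripper_force: 5.0
```

jog_arm(
  moves=[
    [0, 0, -0.1, 0, 0, 0],
    [0, 0, 0, 0, 0, 0],
    [0, 0, 0, 0, 0, 0],
  ],
)

```text
time_s: 36.52
tool_pos: [0.4605, -0.1644, 0.0382]
tool_rot: [3.124, 0.323, 0.002]
force: [-3.2, 0.5, 16.7]
grip_width: 0.0002
gripper_force: 8.4
```

The release bottomed at 16.7 N. I'll let it come up and go to W1 on the disc.

jog_arm(
  moves=[
    [0, 0, 1, 0, 0, 0],
    [0, 0, 3, 0, 0, 0],
    [0, 0, 3, 0, 0, 0],
    [0, 0, 3, 0, 0, 0],
    [3.2, 1.7, 0, 0, 0, -0.07],
  ],
)

```text
time_s: 36.93
tool_pos: [0.4908, -0.1496, 0.1415]
tool_rot: [3.131, 0.206, 0.006]
force: [1.6, -1.1, 1.1]
grip_width: 0.0009
gripper_force: 0.0
```

jog_arm(
  moves=[
    [3.2, 1.7, 0, 0, 0, -0.07],
    [3.2, 1.8, 0, 0, 0, -0.07],
    [3.2, 1.8, 0, 0, 0, 0],
    [3, 1.8, 0, 0, 0, 0],
    [0, 0, 0, 0, 0, 0],
  ],
  hand=0.52,
  grip_force=30,
)

```text
time_s: 37.35
tool_pos: [0.6228, -0.073, 0.1352]
tool_rot: [-3.14, 0.002, -0.005]
force: [0.6, -0.2, 0.1]
grip_width: 0.031
gripper_force: 0.0
```

jog_arm(
  moves=[
    [0, 0, 0, 0, 0, 0],
    [0, 0, 0, 0, 0, 0],
  ],
)

```text
time_s: 37.52
tool_pos: [0.6169, -0.0763, 0.1354]
tool_rot: [3.142, -0.006, -0.005]
force: [-0.3, 0.9, 0.1]
grip_width: 0.044
gripper_force: 0.0
```

```bash
python3 st.py
python3 - <<'E'
from h import *
t=cap('top');s=cap('side')
o=np.hstack([cv2.resize(x,(400,400),interpolation=cv2.INTER_CUBIC) for x in (s['img'][180:300,190:350,::-1],t['img'][120:260,270:410,::-1])])
cv2.imwrite('pics/v7.png',o)
E
```

```text
37.5167 [ 0.6169 -0.0763  0.1354] psi 1.567 F [-0.3  0.9  0.1] T [-0.01 -0.04 -0.05] 0.04399178258731807 1.43
e6 [  0.71 -46.25 -22.41   0.09  -0.13   0.  ]
```

View pics/v7.png

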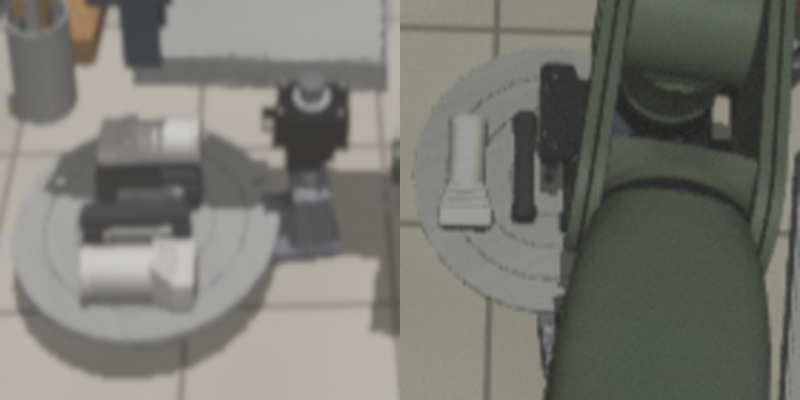

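Nothing on the disc has moved. I descend on W1.

jog_arm(
  moves=[
    [0.2, 0, -3, 0, 0, 0],
    [0, 0, -3, 0, 0, 0],
    [0, 0, -2, 0, 0, 0],
    [0, 0, 0, 0, 0, 0],
    [0, 0, 0, 0, 0, 0],
  ],
)

```text
time_s: 38.03
tool_pos: [0.6189, -0.0769, 0.0562]
tool_rot: [-3.141, 0.008, 0.004]
force: [-0.9, 0.0, -0.2]
grip_width: 0.0473
gripper_force: 0.0
```

jog_arm(
  moves=[
    [0, 0, -1, 0, 0, 0],
    [0, 0, -0.75, 0, 0, 0],
    [0, 0, 0, 0, 0, 0],
    [0, 0, 0, 0, 0, 0],
  ],
)

```text
time_s: 38.37
tool_pos: [0.6201, -0.0764, 0.0393]
tool_rot: [3.141, -0.007, 0.0]
force: [0.3, 0.7, 0.4]
grip_width: 0.0473
gripper_force: 0.0
```

jog_arm(
  moves=[
    [0, 0, 0, 0, 0, 0],
    [0, 0, 0, 0, 0, 0],
    [0, 0, 0, 0, 0, 0],
    [0, 0, 0, 0, 0, 0],
    [0, 0, 0, 0, 0, 0],
  ],
  hand=0,
)

```text
time_s: 38.78
tool_pos: [0.6205, -0.0763, 0.0396]
tool_rot: [3.141, -0.006, 0.002]
force: [0.0, 0.2, 1.8]
grip_width: 0.0335
gripper_force: 30.0
```

jog_arm(
  moves=[
    [0, 0, 0.5, 0, 0, 0],
    [0, 0, 2, 0, 0, 0],
    [0, 0, 4, 0, 0, 0],
    [0, 0, 3, 0, 0, 0],
    [-0.6, -4, 0, 0, 0, 0],
  ],
)

```text
time_s: 39.2
tool_pos: [0.6193, -0.1118, 0.1414]
tool_rot: [-3.14, -0.003, -0.022]
force: [3.1, -0.8, 0.2]
grip_width: 0.0339
gripper_force: 30.0
```

jog_arm(
  moves=[
    [-0.6, -4, 0, 0, 0, 0],
    [-0.6, -4, 0, 0, 0, 0],
    [-0.6, -4, 0, 0, 0, 0],
    [-0.6, -4, 0, 0, 0, 0],
    [-0.6, -4, 0, 0, 0, 0],
  ],
)

```text
time_s: 39.62
tool_pos: [0.5834, -0.3179, 0.1343]
tool_rot: [-3.141, 0.006, 0.0]
force: [1.1, -0.2, -0.8]
grip_width: 0.0342
gripper_force: 30.0
```

jog_arm(
  moves=[
    [-0.7, -4, 0, 0, 0, 0],
    [-0.7, -4, 0, 0, 0, 0],
    [0, -0.6, -2, 0, 0, 0],
    [0, 0, -3, 0, 0, 0],
    [0, 0, -3, 0, 0, 0],
  ],
)

```text
time_s: 40.03
tool_pos: [0.5701, -0.4041, 0.0541]
tool_rot: [3.14, -0.01, 0.003]
force: [-0.2, 0.4, -1.5]
grip_width: 0.0339
gripper_force: 30.0
```

jog_arm(
  moves=[
    [0, 0, 0, 0, 0, 0],
    [0, 0, 0, 0, 0, 0],
    [0, 0, 0, 0, 0, 0],
  ],
)

```text
time_s: 40.28
tool_pos: [0.5712, -0.4027, 0.0557]
tool_rot: [3.14, -0.006, 0.003]
force: [-0.3, -0.4, -1.5]
grip_width: 0.0339
gripper_force: 30.0
```

jog_arm(
  moves=[
    [0, 0, -2, 0, 0, 0],
    [0, 0, -1.5, 0, 0, 0],
    [0, 0, -0.9, 0, 0, 0],
    [0, 0, 0, 0, 0, 0],
    [0, 0, 0, 0, 0, 0],
  ],
)

```text
time_s: 40.7
tool_pos: [0.5709, -0.4026, 0.0114]
tool_rot: [3.14, -0.006, 0.002]
force: [0.4, -0.0, -1.7]
grip_width: 0.034
gripper_force: 30.0
```

jog_arm(
  moves=[
    [0, 0, -0.2, 0, 0, 0],
    [0, 0, -0.1, 0, 0, 0],
    [0, 0, 0, 0, 0, 0],
  ],
)

```text
time_s: 40.95
tool_pos: [0.5705, -0.4025, 0.0079]
tool_rot: [3.141, -0.006, 0.002]
force: [-0.6, 0.1, 0.2]
grip_width: 0.0339
gripper_force: 30.0
```

jog_arm(
  moves=[
    [0, 0, 0, 0, 0, 0],
    [0, 0, 0, 0, 0, 0],
    [0, 0, 0, 0, 0, 0],
    [0, 0, 2, 0, 0, 0],
    [0, 0, 3.5, 0, 0, 0],
  ],
  hand=0.55,
)

```text
time_s: 41.37
tool_pos: [0.5675, -0.4004, 0.0582]
tool_rot: [-3.136, 0.007, 0.012]
force: [-0.6, 0.0, 0.0]
grip_width: 0.0504
gripper_force: 0.0
```

jog_arm(
  moves=[
    [0, 0, 4, 0, 0, 0],
    [0, 0, 3, 0, 0, 0],
    [0.5, 3.8, 0, 0, 0, 0],
    [0.5, 3.8, 0, 0, 0, 0],
    [0.5, 3.8, 0, 0, 0, 0],
  ],
  hand=0.34,
)

```text
time_s: 41.78
tool_pos: [0.5852, -0.2877, 0.1331]
tool_rot: [3.141, -0.01, 0.003]
force: [0.5, 0.2, -0.0]
grip_width: 0.0308
gripper_force: 0.0
```

jog_arm(
  moves=[
    [0.5, 3.8, 0, 0, 0, 0],
    [0.5, 3.8, 0, 0, 0, 0],
    [0.5, 3.8, 0, 0, 0, 0],
    [0.5, 3.8, 0, 0, 0, 0],
    [0.5, 3.8, 0, 0, 0, 0],
  ],
)

```text
time_s: 42.2
tool_pos: [0.6101, -0.0965, 0.1324]
tool_rot: [3.141, -0.007, 0.001]
force: [0.2, -0.8, -0.3]
grip_width: 0.0314
gripper_force: 0.0
```

jog_arm(
  moves=[
    [0.5, 3.8, 0, 0, 0, 0],
    [0.4, 3.7, 0, 0, 0, 0],
    [0, 0, 0, 0, 0, 0],
    [0, 0, 0, 0, 0, 0],
    [0, 0, 0, 0, 0, 0],
  ],
)

```text
time_s: 42.62
tool_pos: [0.6191, -0.0236, 0.1322]
tool_rot: [3.141, -0.006, 0.0]
force: [-0.0, 0.2, 0.0]
grip_width: 0.0307
gripper_force: 0.0
```

Descend to 0.042, grip, lift, then on to slot A.

jog_arm(
  moves=[
    [0, 0, -3, 0, 0, 0],
    [0, 0, -3, 0, 0, 0],
    [0, 0, -2, 0, 0, 0],
    [0, 0, 0, 0, 0, 0],
    [0, 0, 0, 0, 0, 0],
  ],
)

```text
time_s: 43.03
tool_pos: [0.6185, -0.0248, 0.0514]
tool_rot: [3.141, -0.01, -0.003]
force: [-0.5, -0.4, 0.8]
grip_width: 0.0313
gripper_force: 0.0
```

jog_arm(
  moves=[
    [0, 0, -1, 0, 0, 0],
    [0, 0, 0, 0, 0, 0],
    [0, 0, 0, 0, 0, 0],
  ],
)

```text
time_s: 43.28
tool_pos: [0.6195, -0.0237, 0.0428]
tool_rot: [3.141, -0.007, 0.002]
force: [-0.3, 0.2, -0.8]
grip_width: 0.031
gripper_force: 0.0
```

jog_arm(
  moves=[
    [0, 0, 0, 0, 0, 0],
    [0, 0, 0, 0, 0, 0],
    [0, 0, 0, 0, 0, 0],
    [0, 0, 0, 0, 0, 0],
    [0, 0, 0, 0, 0, 0],
  ],
  hand=0,
)

```text
time_s: 43.7
tool_pos: [0.6196, -0.0233, 0.0428]
tool_rot: [3.141, -0.006, 0.002]
force: [-0.2, -0.9, 3.3]
grip_width: 0.0178
gripper_force: 30.0
```

jog_arm(
  moves=[
    [0, 0, 0.5, 0, 0, 0],
    [0, 0, 2, 0, 0, 0],
    [0, 0, 4, 0, 0, 0],
    [0, 0, 3, 0, 0, 0],
    [-0.6, -3.8, 0, 0, 0, 0],
  ],
)

```text
time_s: 44.12
tool_pos: [0.6183, -0.0568, 0.1441]
tool_rot: [-3.139, -0.002, -0.022]
force: [1.5, -0.9, -1.0]
grip_width: 0.0179
gripper_force: 30.0
```

jog_arm(
  moves=[
    [-0.6, -3.8, 0, 0, 0, 0],
    [-0.6, -3.8, 0, 0, 0, 0],
    [-0.6, -3.8, 0, 0, 0, 0],
    [-0.6, -3.8, 0, 0, 0, 0],
    [-0.6, -3.8, 0, 0, 0, 0],
  ],
)

```text
time_s: 44.53
tool_pos: [0.5823, -0.2528, 0.137]
tool_rot: [-3.141, 0.006, 0.001]
force: [0.1, -0.4, -0.3]
grip_width: 0.0177
gripper_force: 30.0
```

jog_arm(
  moves=[
    [-0.8, -4, 0, 0, 0, 0],
    [0, 0, -2, 0, 0, 0],
    [0, 0, -3, 0, 0, 0],
    [0, 0, -3, 0, 0, 0],
    [0, 0, 0, 0, 0, 0],
  ],
)

```text
time_s: 44.95
tool_pos: [0.5706, -0.2895, 0.0509]
tool_rot: [-3.136, 0.008, 0.018]
force: [-0.8, 0.4, -2.3]
grip_width: 0.0179
gripper_force: 30.0
```

jog_arm(
  moves=[
    [0, 0, 0, 0, 0, 0],
    [0, 0, 0, 0, 0, 0],
  ],
)

```text
time_s: 45.12
tool_pos: [0.5762, -0.2916, 0.0585]
tool_rot: [3.141, -0.006, 0.003]
force: [0.2, 1.0, -0.0]
grip_width: 0.0175
gripper_force: 30.0
```

jog_arm(
  moves=[
    [0, 0, -2, 0, 0, 0],
    [0, 0, -1.5, 0, 0, 0],
    [0, 0, -0.9, 0, 0, 0],
    [0, 0, 0, 0, 0, 0],
    [0, 0, 0, 0, 0, 0],
  ],
)

```text
time_s: 45.53
tool_pos: [0.576, -0.2915, 0.0143]
tool_rot: [3.141, -0.006, 0.003]
force: [0.7, 0.5, -0.5]
grip_width: 0.0181
gripper_force: 30.0
```

jog_arm(
  moves=[
    [0, 0, -0.2, 0, 0, 0],
    [0, 0, -0.1, 0, 0, 0],
    [0, 0, 0, 0, 0, 0],
  ],
)

```text
time_s: 45.78
tool_pos: [0.5757, -0.2915, 0.0109]
tool_rot: [3.141, -0.007, 0.002]
force: [-0.7, -0.7, 0.4]
grip_width: 0.0176
gripper_force: 30.0
```

jog_arm(
  moves=[
    [0, 0, 0, 0, 0, 0],
    [0, 0, 0, 0, 0, 0],
    [0, 0, 0, 0, 0, 0],
    [0, 0, 2, 0, 0, 0],
    [0, 0, 3.5, 0, 0, 0],
  ],
  hand=0.34,
)

```text
time_s: 46.2
tool_pos: [0.5723, -0.2898, 0.0616]
tool_rot: [-3.137, 0.007, 0.013]
force: [0.9, -0.6, -0.2]
grip_width: 0.031
gripper_force: 0.0
```

jog_arm(
  moves=[
    [0, 0, 4, 0, 0, 0],
    [0, 0, 3, 0, 0, 0],
    [0.6, 3.9, 0, 0, 0, 0],
    [0.6, 3.9, 0, 0, 0, 0],
    [0.6, 3.9, 0, 0, 0, 0],
  ],
)

```text
time_s: 46.62
tool_pos: [0.5933, -0.1737, 0.1361]
tool_rot: [3.141, -0.01, 0.003]
force: [1.0, 0.4, -0.2]
grip_width: 0.0306
gripper_force: 0.0
```

jog_arm(
  moves=[
    [0.6, 3.9, 0, 0, 0, 0],
    [0.6, 3.9, 0, 0, 0, 0],
    [0.5, 3.9, 0, 0, 0, 0],
    [0.5, 3.9, 0, 0, 0, 0],
    [0.5, 4, 0, 0, 0, 0],
  ],
)

```text
time_s: 47.03
tool_pos: [0.6201, 0.0235, 0.1353]
tool_rot: [3.141, -0.007, 0.0]
force: [0.8, 0.1, 0.2]
grip_width: 0.0312
gripper_force: 0.0
```

jog_arm(
  moves=[
    [0, 0, -3, 0, 0, 0],
    [0, 0, -3, 0, 0, 0],
    [0, 0, -1.5, 0, 0, 0],
    [0, 0, 0, 0, 0, 0],
    [0, 0, 0, 0, 0, 0],
  ],
)

```text
time_s: 47.45
tool_pos: [0.6198, 0.0217, 0.0597]
tool_rot: [3.141, -0.006, -0.002]
force: [-0.0, -0.3, 0.3]
grip_width: 0.0311
gripper_force: 0.0
```

jog_arm(
  moves=[
    [0, 0, -1, 0, 0, 0],
    [0, 0, -0.8, 0, 0, 0],
    [0, 0, 0, 0, 0, 0],
    [0, 0, 0, 0, 0, 0],
  ],
)

```text
time_s: 47.78
tool_pos: [0.6201, 0.0215, 0.0421]
tool_rot: [3.141, -0.007, -0.0]
force: [-0.2, -0.3, -0.4]
grip_width: 0.0313
gripper_force: 0.0
```

jog_arm(
  moves=[
    [0, 0, 0, 0, 0, 0],
    [0, 0, 0, 0, 0, 0],
    [0, 0, 0, 0, 0, 0],
    [0, 0, 0, 0, 0, 0],
    [0, 0, 0, 0, 0, 0],
  ],
  hand=0,
)

```text
time_s: 48.2
tool_pos: [0.6205, 0.0216, 0.0426]
tool_rot: [3.141, -0.007, 0.002]
force: [0.4, -0.5, 2.5]
grip_width: 0.0178
gripper_force: 30.0
```

jog_arm(
  moves=[
    [0, 0, 0.5, 0, 0, 0],
    [0, 0, 2, 0, 0, 0],
    [0, 0, 4, 0, 0, 0],
    [0, 0, 3, 0, 0, 0],
    [0, 0, 0, 0, 0, 0],
  ],
)

```text
time_s: 48.62
tool_pos: [0.6242, 0.0219, 0.1443]
tool_rot: [-3.141, 0.007, -0.021]
force: [1.1, -0.2, 0.6]
grip_width: 0.0177
gripper_force: 30.0
```

jog_arm(
  moves=[
    [-1.9, -3.4, 0, 0, 0, 0],
    [-1.9, -3.4, 0, 0, 0, 0],
    [-1.9, -3.4, 0, 0, 0, 0],
    [-1.9, -3.4, 0, 0, 0, 0],
    [-1.9, -3.4, 0, 0, 0, 0],
  ],
)

```text
time_s: 49.03
tool_pos: [0.5238, -0.1494, 0.137]
tool_rot: [3.142, -0.005, -0.001]
force: [0.2, 0.6, -0.2]
grip_width: 0.0173
gripper_force: 30.0
```

jog_arm(
  moves=[
    [-1.9, -3.4, 0, 0, 0, 0],
    [-1.9, -3.4, 0, 0, 0, 0],
    [-1.9, -3.4, 0, 0, 0, 0],
    [-2, -3.4, 0, 0, 0, 0],
    [0, 0, 0, 0, 0, 0],
  ],
)

```text
time_s: 49.45
tool_pos: [0.4448, -0.2893, 0.137]
tool_rot: [3.139, -0.015, -0.003]
force: [0.1, 0.9, 0.8]
grip_width: 0.018
gripper_force: 30.0
```

jog_arm(
  moves=[
    [0, 0, -3, 0, 0, 0],
    [0, 0, -3, 0, 0, 0],
    [0, 0, -2, 0, 0, 0],
    [0, 0, 0, 0, 0, 0],
    [0, 0, 0, 0, 0, 0],
  ],
)

```text
time_s: 49.87
tool_pos: [0.4477, -0.2836, 0.0564]
tool_rot: [-3.14, 0.006, 0.003]
force: [0.3, 0.3, -0.9]
grip_width: 0.0179
gripper_force: 30.0
```

jog_arm(
  moves=[
    [0, 0, -2, 0, 0, 0],
    [0, 0, -1.5, 0, 0, 0],
    [0, 0, -0.8, 0, 0, 0],
    [0, 0, 0, 0, 0, 0],
    [0, 0, 0, 0, 0, 0],
  ],
)

```text
time_s: 50.28
tool_pos: [0.449, -0.2846, 0.0151]
tool_rot: [3.141, -0.006, 0.002]
force: [1.4, -0.6, -0.1]
grip_width: 0.0179
gripper_force: 30.0
```

jog_arm(
  moves=[
    [0, 0, -0.2, 0, 0, 0],
    [0, 0, 0, 0, 0, 0],
    [0, 0, 0, 0, 0, 0],
  ],
)

```text
time_s: 50.53
tool_pos: [0.4486, -0.2846, 0.0128]
tool_rot: [3.141, -0.007, 0.002]
force: [-0.0, 0.4, 0.3]
grip_width: 0.018
gripper_force: 30.0
```

jog_arm(
  moves=[
    [0, 0, -0.2, 0, 0, 0],
    [0, 0, 0, 0, 0, 0],
  ],
)

```text
time_s: 50.7
tool_pos: [0.4486, -0.2847, 0.0106]
tool_rot: [3.141, -0.007, 0.002]
force: [-0.2, -0.8, 1.8]
grip_width: 0.0176
gripper_force: 30.0
```

jog_arm(
  moves=[
    [0, 0, 0, 0, 0, 0],
    [0, 0, 0, 0, 0, 0],
    [0, 0, 0, 0, 0, 0],
    [0, 0, 2, 0, 0, 0],
    [0, 0, 3.5, 0, 0, 0],
  ],
  hand=0.34,
)

```text
time_s: 51.12
tool_pos: [0.4454, -0.2825, 0.0623]
tool_rot: [-3.136, 0.007, 0.012]
force: [-0.1, -0.1, 0.1]
grip_width: 0.031
gripper_force: 0.0
```

jog_arm(
  moves=[
    [0, 0, 4, 0, 0, 0],
    [0, 0, 3, 0, 0, 0],
    [1.7, 3.6, 0, 0, 0, 0],
    [1.7, 3.6, 0, 0, 0, 0],
    [1.7, 3.6, 0, 0, 0, 0],
  ],
  hand=0.6,
)

```text
time_s: 51.53
tool_pos: [0.4995, -0.1756, 0.1359]
tool_rot: [3.141, -0.01, 0.002]
force: [0.6, 1.3, 0.5]
grip_width: 0.0543
gripper_force: 0.0
```

jog_arm(
  moves=[
    [1.7, 3.6, 0, 0, 0, 0],
    [1.7, 3.6, 0, 0, 0, 0],
    [1.7, 3.6, 0, 0, 0, 0],
    [1.7, 3.6, 0, 0, 0, 0],
    [1.7, 3.6, 0, 0, 0, 0],
  ],
)

```text
time_s: 51.95
tool_pos: [0.5844, 0.0056, 0.135]
tool_rot: [3.141, -0.006, -0.001]
force: [0.5, -0.7, 0.8]
grip_width: 0.0549
gripper_force: 0.0
```

jog_arm(
  moves=[
    [1.7, 3.5, 0, 0, 0, 0],
    [1.8, 3.5, 0, 0, 0, 0],
    [0, 0, 0, 0, 0, 0],
    [0, 0, 0, 0, 0, 0],
  ],
)

```text
time_s: 52.28
tool_pos: [0.6193, 0.0755, 0.1343]
tool_rot: [3.141, -0.001, -0.002]
force: [-0.5, -0.8, -0.3]
grip_width: 0.0545
gripper_force: 0.0
```

```bash
python3 st.py
python3 - <<'E'
from h import *
t=cap('top');s=cap('side')
o=np.hstack([cv2.resize(x,(400,400),interpolation=cv2.INTER_CUBIC) for x in (s['img'][130:310,190:370,::-1],t['img'][120:300,280:510,::-1])])
cv2.imwrite('pics/v8.png',o)
E
```

```text
52.2833 [0.6193 0.0755 0.1343] psi 1.57 F [-0.5 -0.8 -0.3] T [0.05 0.08 0.01] 0.05451869070393119 1.67
e6 [ 1.630e+00 -4.659e+01 -2.275e+01  2.100e-01 -2.300e-01  4.000e-02]
```

View pics/v8.png

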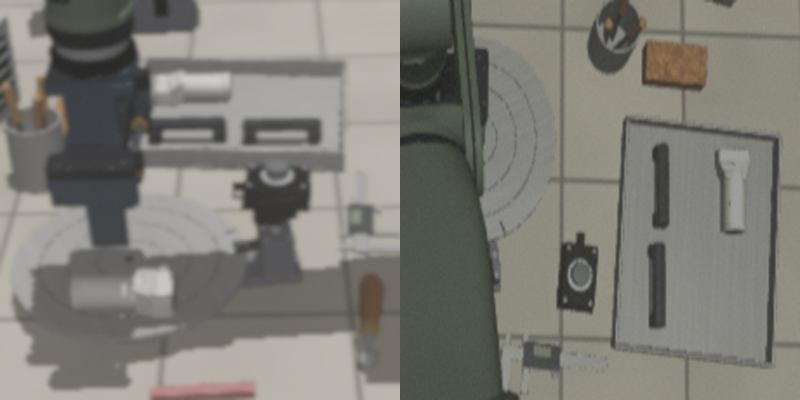

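The tray holds G2 (660,185), G1 (656,285) and W1 (733,190), side by side and apart. W2 is still on the disc. I pick it up.

jog_arm(
  moves=[
    [0.1, -0.2, -3, 0, 0, 0],
    [0, 0, -3, 0, 0, 0],
    [0, 0, -2, 0, 0, 0],
    [0, 0, 0, 0, 0, 0],
    [0, 0, 0, 0, 0, 0],
  ],
)

```text
time_s: 52.8
tool_pos: [0.6191, 0.0702, 0.0546]
tool_rot: [3.141, -0.01, -0.004]
force: [0.1, -0.1, 1.0]
grip_width: 0.055
gripper_force: 0.0
```

jog_arm(
  moves=[
    [0, 0, -1, 0, 0, 0],
    [0, 0, -0.6, 0, 0, 0],
    [0, 0, 0, 0, 0, 0],
    [0, 0, 0, 0, 0, 0],
  ],
)

```text
time_s: 53.13
tool_pos: [0.6202, 0.0716, 0.0394]
tool_rot: [3.142, -0.007, 0.001]
force: [0.7, -0.2, 0.0]
grip_width: 0.0551
gripper_force: 0.0
```

jog_arm(
  moves=[
    [0, 0, 0, 0, 0, 0],
    [0, 0, 0, 0, 0, 0],
    [0, 0, 0, 0, 0, 0],
    [0, 0, 0, 0, 0, 0],
    [0, 0, 0, 0, 0, 0],
  ],
  hand=0,
)

```text
time_s: 53.55
tool_pos: [0.6204, 0.0719, 0.0395]
tool_rot: [-3.141, 0.006, -0.001]
force: [-0.4, -0.0, 1.4]
grip_width: 0.0339
gripper_force: 30.0
```

jog_arm(
  moves=[
    [0, 0, 0, 0, 0, 0],
    [0, 0, 0, 0, 0, 0],
    [0, 0, 0, 0, 0, 0],
  ],
)

```text
time_s: 53.8
tool_pos: [0.6204, 0.0719, 0.0395]
tool_rot: [-3.141, 0.007, -0.001]
force: [-0.7, 0.8, 3.9]
grip_width: 0.0334
gripper_force: 30.0
```

jog_arm(
  moves=[
    [0, 0, 0.5, 0, 0, 0],
    [0, 0, 2, 0, 0, 0],
    [0, 0, 4, 0, 0, 0],
    [0, 0, 3, 0, 0, 0],
    [0, 0, 0, 0, 0, 0],
  ],
)

```text
time_s: 54.22
tool_pos: [0.6241, 0.0719, 0.141]
tool_rot: [-3.141, 0.006, -0.02]
force: [1.4, -0.0, -0.6]
grip_width: 0.0338
gripper_force: 30.0
```

jog_arm(
  moves=[
    [-1.4, -3.6, 0, 0, 0, 0],
    [-1.4, -3.6, 0, 0, 0, 0],
    [-1.4, -3.6, 0, 0, 0, 0],
    [-1.4, -3.6, 0, 0, 0, 0],
    [-1.4, -3.6, 0, 0, 0, 0],
  ],
)

```text
time_s: 54.63
tool_pos: [0.5487, -0.1097, 0.1336]
tool_rot: [3.141, -0.005, -0.002]
force: [0.8, -1.2, -1.0]
grip_width: 0.0333
gripper_force: 30.0
```

jog_arm(
  moves=[
    [-1.4, -3.6, 0, 0, 0, 0],
    [-1.4, -3.6, 0, 0, 0, 0],
    [-1.4, -3.6, 0, 0, 0, 0],
    [-1.4, -3.6, 0, 0, 0, 0],
    [-1.4, -3.6, 0, 0, 0, 0],
  ],
)

```text
time_s: 55.05
tool_pos: [0.4787, -0.2898, 0.1336]
tool_rot: [-3.141, 0.007, 0.002]
force: [1.0, -0.4, -1.2]
grip_width: 0.0338
gripper_force: 30.0
```

jog_arm(
  moves=[
    [-1.4, -3.5, 0, 0, 0, 0],
    [-1.4, -3.5, 0, 0, 0, 0],
    [-1.4, -3.5, 0, 0, 0, 0],
    [0, 0, 0, 0, 0, 0],
    [0, 0, 0, 0, 0, 0],
  ],
)

```text
time_s: 55.47
tool_pos: [0.4368, -0.3947, 0.1333]
tool_rot: [-3.141, 0.012, 0.002]
force: [0.1, 0.8, -1.3]
grip_width: 0.0335
gripper_force: 30.0
```

jog_arm(
  moves=[
    [0, 0, -3, 0, 0, 0],
    [0, 0, -3, 0, 0, 0],
    [0, 0, -2, 0, 0, 0],
    [0, 0, 0, 0, 0, 0],
    [0, 0, 0, 0, 0, 0],
  ],
)

```text
time_s: 55.88
tool_pos: [0.4381, -0.3916, 0.0533]
tool_rot: [-3.139, 0.004, 0.003]
force: [0.1, -0.1, -0.7]
grip_width: 0.034
gripper_force: 30.0
```

Target is z ≈ 0.0077.

jog_arm(
  moves=[
    [0, 0, -2, 0, 0, 0],
    [0, 0, -1.5, 0, 0, 0],
    [0, 0, -0.8, 0, 0, 0],
    [0, 0, 0, 0, 0, 0],
    [0, 0, 0, 0, 0, 0],
  ],
)

```text
time_s: 56.3
tool_pos: [0.4389, -0.3935, 0.0121]
tool_rot: [3.14, -0.006, 0.002]
force: [0.9, -0.3, -0.7]
grip_width: 0.034
gripper_force: 30.0
```

jog_arm(
  moves=[
    [0, 0, -0.2, 0, 0, 0],
    [0, 0, -0.1, 0, 0, 0],
    [0, 0, 0, 0, 0, 0],
  ],
)

```text
time_s: 56.55
tool_pos: [0.4385, -0.3936, 0.0088]
tool_rot: [3.141, -0.007, 0.001]
force: [-0.2, -0.0, -0.9]
grip_width: 0.0339
gripper_force: 30.0
```

jog_arm(
  moves=[
    [0, 0, -0.1, 0, 0, 0],
    [0, 0, 0, 0, 0, 0],
  ],
)

```text
time_s: 56.72
tool_pos: [0.4384, -0.3936, 0.0075]
tool_rot: [3.141, -0.007, 0.001]
force: [-0.4, 0.4, 0.3]
grip_width: 0.0341
gripper_force: 30.0
```

jog_arm(
  moves=[
    [0, 0, 0, 0, 0, 0],
    [0, 0, 0, 0, 0, 0],
    [0, 0, 0, 0, 0, 0],
    [0, 0, 2, 0, 0, 0],
    [0, 0, 3.5, 0, 0, 0],
  ],
  hand=0.55,
)

```text
time_s: 57.13
tool_pos: [0.4358, -0.3912, 0.059]
tool_rot: [-3.135, 0.007, 0.011]
force: [-0.1, -0.4, -0.3]
grip_width: 0.0504
gripper_force: 0.0
```

jog_arm(
  moves=[
    [0, 0, 4, 0, 0, 0],
    [0, 0, 4, 0, 0, 0],
    [0, 0, 4, 0, 0, 0],
    [-4, -1, 0, 0, 0, 0],
    [-4, -1, 0, 0, 0, 0],
  ],
)

```text
time_s: 57.55
tool_pos: [0.3597, -0.4146, 0.1852]
tool_rot: [3.136, -0.001, 0.007]
force: [-1.0, -0.5, -0.5]
grip_width: 0.0503
gripper_force: 0.0
```

jog_arm(
  moves=[
    [-3, -3, 0, 0, 0, 0],
    [-3, -3, 0, 0, 0, 0],
    [-3, -3, 0, 0, 0, 0],
    [-2, -2, 0, 0, 0, 0],
    [0, 0, 0, 0, 0, 0],
  ],
)

```text
time_s: 57.97
tool_pos: [0.2458, -0.5253, 0.1819]
tool_rot: [3.139, -0.015, -0.002]
force: [0.6, 0.4, -0.1]
grip_width: 0.0504
gripper_force: 0.0
```

```bash
python3 st.py
python3 - <<'E'
from h import *
t=cap('top');s=cap('side')
o=np.hstack([cv2.resize(x,(400,400),interpolation=cv2.INTER_CUBIC) for x in (s['img'][130:310,190:370,::-1],t['img'][100:300,240:510,::-1])])
cv2.imwrite('pics/v9.png',o)
E
```

```text
57.9667 [ 0.2458 -0.5253  0.1819] psi 1.562 F [ 0.6  0.4 -0.1] T [ 0.03 -0.03  0.02] 0.05036419268543758 0.43
e6 [-1.550e+00 -4.210e+01 -2.262e+01 -1.900e-01  1.000e-02 -3.000e-01]
```

View pics/v9.png

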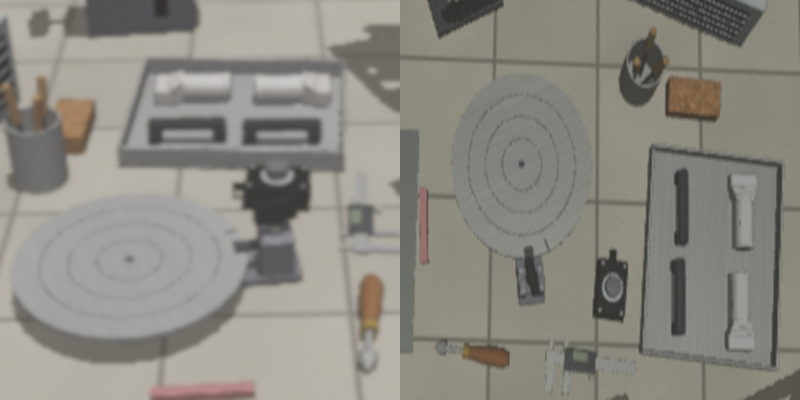

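All four parts lie apart in the tray (681,205), (678,295), (742,210) and (740,310). The disc is empty and locked, and the bystanders haven't moved. Signing off.

```bash
python3 -c "
from bench import robot
print(robot.sign_off())"
```

```text
the job is handed in; nothing more can be done
None
```

The job is handed in after about 58 s on the robot's clock: all four parts were photographed on the locked turntable and now lie side by side in the tray. The lock knob went about an eighth of a turn past its bite, the shutter was held at its halfway stop for about 2 s and then pressed fully, and the last picture showed the things around the turntable and tray unmoved. `sign_off()` gave no verdict.

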